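# Put the weighing bench back in order

## Task

The last user left things on each other's mats: stand the steel check weight, the square jar, the measuring cylinder and the sample tub each in the middle of the mat that has the shape of its own foot (round, square, hexagonal, oblong), the jar and the tub turned square with their mats. Where a mat is still taken, clear it first, setting a thing down on a free spot for a while if need be. Keep everything upright, tip nothing over, and leave the amber bottle and the beaker where they are.

Things in the scene. Friction and masses are not known exactly. Their poses are not given: they have to be found in the camera images.
- weight: 500 g steel check weight: plain round body 38 mm diameter and 46 mm high, above it a narrow neck and a round knob 26 mm across, 66 mm high in all. Origin at the centre of its underside, z up. About 0.5 kg. Its own mat is mat_round
- jar: square white plastic reagent jar, 60 x 60 mm and 60 mm high, with a round black screw cap 44 mm across on top, 78 mm high in all. Origin at the centre of its underside, z up, x and y square to its sides. About 0.2 kg. Its own mat is mat_square
- cylinder: measuring cylinder: clear tube 24 mm diameter on a white hexagonal foot 56 mm across flats and 10 mm high (a 32 mm collar up to 16 mm), 125 mm high in all. Grip it by the tube, high up but below the rim. Origin at the centre of its underside, z up the tube. About 0.12 kg, tips easily. Its own mat is mat_hex
- tub: closed oblong pale plastic sample tub, 100 mm (x) by 60 mm (y) and 45 mm high including its flat lid. Origin at the centre of its underside, x along its length, z up. About 0.15 kg. At the start it stands on the bare bench. Its own mat is mat_oblong
- mat_round: round mat, 66 mm diameter, for the check weight. Fixed to the bench, 3 mm thick, mid-grey; origin at the centre of its underside, z up
- mat_square: square mat, 88 x 88 mm, for the square jar. Fixed to the bench, 3 mm thick, mid-grey; origin at the centre of its underside, z up, x and y square to its sides
- mat_hex: hexagonal mat, 84 mm across flats, for the measuring cylinder. Fixed to the bench, 3 mm thick, mid-grey; origin at the centre of its underside, z up, x across two flats
- mat_oblong: oblong mat, 128 mm (x) by 88 mm (y), for the tub. Fixed to the bench, 3 mm thick, mid-grey; origin at the centre of its underside, z up, x along its length
- amber_bottle: bystander: amber glass jar with white cap, 48 mm diameter, 90 mm high, standing at the robot's right. Origin at the centre of its underside
- beaker: bystander: low clear beaker, 64 mm across the rim, 60 mm high, standing beyond the work. Origin at the centre of its underside

How it is judged:
By the outcome, as a careful person would: the job done as asked, in the order asked, and still so for the second after the job is handed in, with the robot touching nothing.
It also fails if it takes over 125 s, if anything falls off the work surface, if the arm or the gripper's body presses on something with over 40 N, if the wrist force passes 120 N, or if a joint passes its speed limit or range.

## Robot

A 6-joint arm with a two-finger parallel gripper is mounted at the origin on the work surface. World frame = base frame: x ahead of the robot, y to its left, z up, the work surface at z = 0. Lengths are in m, angles in rad, forces in N, time in s.
With the tool pointing down it reaches from about 0.4 to 0.925 m from the base axis. Payload 3.4 kg.
Tool frame: the origin (TCP) lies at the very end of the fingers, on their centre line; the grasp point (between the pads) lies 19 mm behind it (env.grip_depth is the distance from the TCP to the grasp point, in m); z points along the fingers, y is the line along which they close (so a half turn about z gives the same grasp; the last joint's range is limited). The gripper opens to 85 mm and grips with 20 to 120 N. Pads are 22 mm wide; open, the fingers measure 114 mm over their backs; the gripper's body (76 mm by 85 mm) begins 54 mm behind the grasp point. The pads swing forward as they close: fully open they stand 13 mm farther back than shut.
Start: joints at [-1.369, 0.307, 1.506, -0, 1.328, -0.073], TCP at [0.157, -0.553, 0.231] pointing down, gripper open.
Joint ranges: [-3.12, 3.12], [-1.05, 2.28], [0.14, 2.33], [-1.42, 4.57], [0.1, 2.73], [-2.68, 2.68]. Speed limits (rad/s): [2.57, 2.57, 3.14, 3.14, 3.14, 3.14].

## Interface

Orientations are given as a unit quaternion [x, y, z, w].
In Python, from workcell import state, imaging, env gives the robot as it stands.
- The arm moves only by the tool carry_out, never from a script. Its argument "series" is a list of rows, each an object with "dr": the turn, a rotation vector about the tool's x, y, z in degrees, a list of three; "delta_pos": the shift along the tool's x, y, z in m, a list of three; "fingers": the closure, from 0 (fully open) to 1 (shut). A call has 1 to 20 rows; each row shifts and turns the commanded pose from where the row before left it, along the tool's axes as they then stand; what a row does not reach is not made up. A row lasts 1/12 s, in which the tool goes at most 41.7 mm and 7.16 degrees, less where a joint would pass 70% of its speed; a pose out of reach is approached as far as the arm can. A call is refused whole if a number of a shift passes 0.0417 or a number of a turn 7.16, either way. A call with a gripper value outside its range is refused whole. The fingers move at their own pace and stop on an object; "force" is the grip in N (left out, the last holds). Time passes only in rows, so rows that do not move let the fingers close. It gives the time, the measured TCP pose, the force, the opening and the grip force at its end, in the units of the state.
- state(): the state, without advancing time (a new reading comes with each control period).
- imaging.get_image(name): name is "scene" or "top" or "wrist"; returns a dict with "color" (480x640x3 uint8, red, green, blue), "camera_matrix" (3x3 intrinsics, pixels), "view" (4x4, takes a point from world to camera coordinates); the wrist camera has in their place "mount" (4x4, takes a point from camera to tool coordinates, whose origin is the TCP and whose axes are the flange's). Camera axes: x right, y down, z forward; pixel columns grow to the right and rows downward; lengths in m; the calibration is good to about 2 mm. A picture is of the moment at which its call begins: read the wrist's pose just before it. There is no depth.
- env.sign_off(): hands the job in; it is judged then, once.
The state is a dict: "time_s": time; "q": joint angles; "joint_velocities": joint speeds; "effort": joint torques, N m; "tool_pos": TCP position; "ee_rot": TCP orientation; "ft_force": force on the tool from outside, world axes, zero at the start; "torque": the same for the moment, N m; "opening": finger opening in m; "grasp_force": force on a finger pad.
Only numpy, scipy, OpenCV 4.12 (cv2) and the standard library are available. Lean on these libraries where they do the work, as an engineer would, in place of code of your own. Each camera call takes 0.05 s, during which the arm holds its last target. There are 200 camera calls.

## Working session

There is one attempt and no reset: what is moved stays moved. The work goes in short steps, Python scripts to look and compute and a tool call to move; the robot and the scene stay as the last step left them, time stands still between calls to the robot, and variables do not carry over. Pictures are saved under pics/ and viewed, at most 16 in all, crops included, and the job is handed in when it is done.

Besides the shell and the picture viewer there is one more tool, called after "Emit:" as name(argument=value, ...) on one line, values as JSON. carry_out: Moves the arm, as the interface text tells. Its arguments: {"type":"object","properties":{"series":{"type":"array"},"force":{"type":"number"}},"required":["series"]}

```bash
ls; mkdir -p pics
cat > h.py <<'E'
import numpy as np, cv2
from workcell import state, imaging, env
from scipy.spatial.transform import Rotation as R
def grab(n,f=None):
    s=state(); d=imaging.get_image(n)
    if n=="wrist":
        T=np.eye(4);T[:3,:3]=R.from_quat(s["ee_rot"]).as_matrix();T[:3,3]=s["tool_pos"]
        d["view"]=np.linalg.inv(T@np.array(d["mount"]))
    if f: cv2.imwrite("pics/"+f,d["color"][:,:,::-1])
    return d
def ray(d,uv):
    V=np.array(d["view"]);K=np.array(d["camera_matrix"])
    r=V[:3,:3].T@np.linalg.inv(K)@np.array([uv[0],uv[1],1.]); c=-V[:3,:3].T@V[:3,3]
    return c,r
def on(d,uv,z):
    c,r=ray(d,uv); return c+r*(z-c[2])/r[2]
def proj(d,p):
    V=np.array(d["view"]);K=np.array(d["camera_matrix"]); q=K@(V[:3,:3]@np.array(p)+V[:3,3]); return q[:2]/q[2]
def tri(d1,a,d2,b):
    c1,r1=ray(d1,a);c2,r2=ray(d2,b)
    A=np.array([r1,-r2]).T;s=np.linalg.lstsq(A,c2-c1,rcond=None)[0]
    p,q=c1+r1*s[0],c2+r2*s[1]; return (p+q)/2,np.linalg.norm(p-q)
E
python3 - <<'E'
from h import *
for n in("top","scene","wrist"):
    d=grab(n,n+"0.png"); print(n,np.round(d["camera_matrix"],1).tolist(),np.round(-d["view"][:3,:3].T@d["view"][:3,3],3), np.round(d["view"][:3,:3],2).tolist())
    if n=="wrist": print(np.round(d["mount"],3))
print(state(),env.grip_depth)
E
```

```text
pics
top [[592.3, 0.0, 317.1], [0.0, 592.3, 241.5], [0.0, 0.0, 1.0]] [ 0.35  -0.087  1.164] [[-0.04, -1.0, 0.0], [-0.98, 0.04, -0.22], [0.22, -0.01, -0.98]]
scene [[434.9, 0.0, 319.5], [0.0, 434.9, 235.4], [0.0, 0.0, 1.0]] [1.208 0.567 0.643] [[-0.74, 0.67, -0.0], [0.37, 0.41, -0.83], [-0.55, -0.62, -0.56]]
wrist [[407.0, 0.0, 319.6], [0.0, 407.0, 234.7], [0.0, 0.0, 1.0]] [ 0.222 -0.535  0.372] [[0.27, -0.96, -0.0], [-0.93, -0.26, 0.27], [-0.26, -0.07, -0.96]]
[[-0.    -0.963 -0.271  0.068]
 [ 1.    -0.     0.     0.   ]
 [-0.    -0.271  0.963 -0.141]
 [ 0.     0.     0.     1.   ]]
{'time_s': 0.15, 'q': array([-1.36850310e+00,  3.07399505e-01,  1.50737305e+00, -2.30069475e-05,
        1.32838490e+00, -7.35190637e-02]), 'joint_velocities': array([-0.00023294, -0.00158569, -0.00431808, -0.00037135, -0.00045645,
       -0.00045576]), 'effort': array([ 5.35687050e-04, -4.57976425e+01, -2.52219915e+01, -9.27989026e-05,
        8.47666583e-03,  4.84144010e-06]), 'tool_pos': array([ 0.15644065, -0.55276179,  0.23059369]), 'ee_rot': array([ 9.90505324e-01,  1.37472143e-01, -6.14833155e-05, -7.80057721e-04]), 'ft_force': array([ 0.76613781, -0.49785664,  0.48521398]), 'torque': array([-7.45677467e-03, -6.28871084e-05, -3.80240068e-02]), 'grasp_force': 0.0, 'opening': 0.08583505169448255} 0.0187
```

View pics/top0.png

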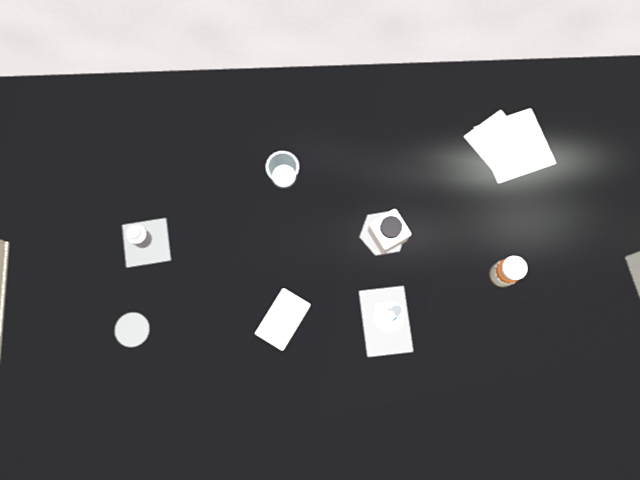

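View pics/scene0.png

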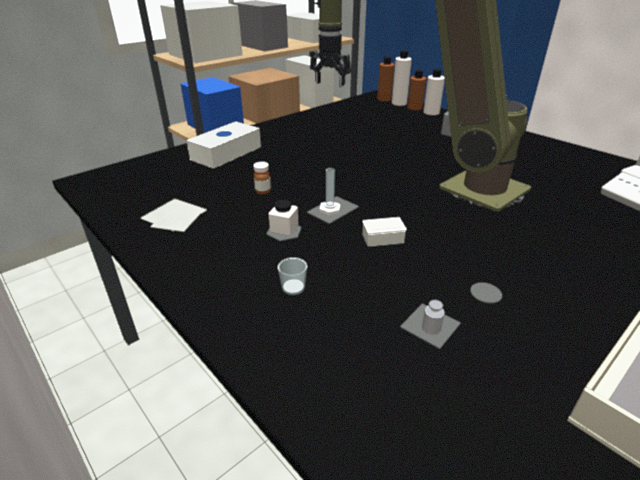

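Top: the weight stands on the square mat (147,242) and the round mat is free (132,330). The jar is on the hex mat (385,232), the cylinder on the oblong mat (386,322), and the tub on bare bench (283,320). So the order weight, jar, cylinder, tub needs no parking spot. Next I'll look at enlarged crops and compute contours.

Run:
```python
from h import *
a=cv2.imread("pics/top0.png");b=cv2.imread("pics/scene0.png")
c=lambda i,x,y,w=100,h=75:cv2.resize(i[y:y+h,x:x+w],(400,300),interpolation=cv2.INTER_CUBIC)
cv2.imwrite("pics/c1.png",np.vstack([np.hstack([c(a,95,205),c(a,335,195)]),np.hstack([c(a,335,285),c(b,260,160)])]))
d=grab("top"); g=cv2.cvtColor(a,cv2.COLOR_BGR2GRAY)
m=(g>110).astype(np.uint8)
cs,_=cv2.findContours(m,cv2.RETR_EXTERNAL,cv2.CHAIN_APPROX_NONE)
for k in cs:
    A=cv2.contourArea(k)
    if A<150 or A>6000: continue
    r=cv2.minAreaRect(k)
    for z in(0.003,0.045):
        bx=np.array([on(d,p,z)[:2] for p in cv2.boxPoints(r)]); e=bx[1]-bx[0];f=bx[2]-bx[1]
        print(np.round(r[0]),A,z,"c",np.round(bx.mean(0),4),"sides",np.round([np.linalg.norm(e),np.linalg.norm(f)],4),"ang",np.round(np.degrees([np.arctan2(e[1],e[0]),np.arctan2(f[1],f[0])]),1))
```

```text
[132. 329.] 936.5 0.003 c [0.4482 0.2685] sides [0.0684 0.0657] ang [ -92.1 -178.6]
[132. 329.] 936.5 0.045 c [0.4446 0.2556] sides [0.066  0.0633] ang [ -92.1 -178.6]
[282. 319.] 1836.0 0.003 c [ 0.4575 -0.0254] sides [0.1085 0.0682] ang [ -33.  -123.7]
[282. 319.] 1836.0 0.045 c [ 0.4537 -0.0276] sides [0.1046 0.0657] ang [ -33.  -123.7]
[386. 321.] 3060.0 0.003 c [ 0.4461 -0.2263] sides [0.0937 0.1322] ang [ -84.7 -176.6]
[386. 321.] 3060.0 0.045 c [ 0.4426 -0.2212] sides [0.0903 0.1274] ang [ -84.7 -176.6]
[509. 271.] 828.0 0.003 c [ 0.5356 -0.4769] sides [0.0802 0.0527] ang [ -65.9 -159.6]
[509. 271.] 828.0 0.045 c [ 0.5289 -0.4628] sides [0.0773 0.0508] ang [ -65.9 -159.6]
[632. 274.] 313.0 0.003 c [ 0.5211 -0.7214] sides [0.0281 0.0911] ang [-92.1 171.1]
[632. 274.] 313.0 0.045 c [ 0.5149 -0.6984] sides [0.0271 0.0879] ang [-92.1 171.1]
[  4. 298.] 468.0 0.003 c [0.5202 0.5208] sides [0.0161 0.2303] ang [ -92.1 -175.6]
[  4. 298.] 468.0 0.045 c [0.5141 0.4988] sides [0.0155 0.222 ] ang [ -92.1 -175.6]
[146. 242.] 1915.0 0.003 c [0.6203 0.2455] sides [0.0929 0.0932] ang [ -84.7 -172.1]
[146. 242.] 1915.0 0.045 c [0.6105 0.2335] sides [0.0895 0.0899] ang [ -84.7 -172.1]
[384. 232.] 1654.5 0.003 c [ 0.6232 -0.2351] sides [0.106 0.089] ang [ -78.7 -171.4]
[384. 232.] 1654.5 0.045 c [ 0.6133 -0.2298] sides [0.1022 0.0858] ang [ -78.7 -171.4]
[283. 168.] 945.5 0.003 c [ 0.7677 -0.0334] sides [0.072  0.0774] ang [ -44.9 -138.5]
[283. 168.] 945.5 0.045 c [ 0.7526 -0.0354] sides [0.0694 0.0746] ang [ -44.9 -138.5]
```

View pics/c1.png

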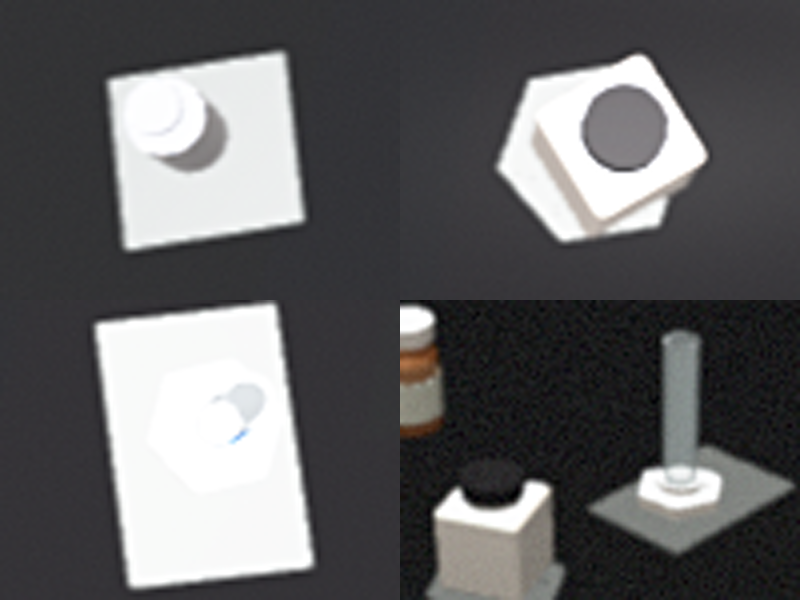

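Crops: the weight stands off-centre on the square mat, the jar is turned about 35° on the hex mat, and the cylinder's foot is near the middle of the oblong mat. I'll look at both areas closely with the wrist camera at yaw 0.

Emit:
carry_out(series=[{"dr":[0,0,5.27],"delta_pos":[0,0,0],"fingers":0},{"dr":[0,0,5.27],"delta_pos":[0,0,0],"fingers":0},{"dr":[0,0,5.26],"delta_pos":[0,0,0],"fingers":0},{"dr":[0,0,0],"delta_pos":[0.027,-0.024,-0.003],"fingers":0},{"dr":[0,0,0],"delta_pos":[0.027,-0.024,-0.003],"fingers":0},{"dr":[0,0,0],"delta_pos":[0.027,-0.024,-0.003],"fingers":0},{"dr":[0,0,0],"delta_pos":[0.027,-0.024,-0.003],"fingers":0},{"dr":[0,0,0],"delta_pos":[0.027,-0.024,-0.003],"fingers":0},{"dr":[0,0,0],"delta_pos":[0.027,-0.024,-0.003],"fingers":0},{"dr":[0,0,0],"delta_pos":[0.027,-0.024,-0.003],"fingers":0},{"dr":[0,0,0],"delta_pos":[0.027,-0.024,-0.003],"fingers":0},{"dr":[0,0,0],"delta_pos":[0.027,-0.024,-0.003],"fingers":0},{"dr":[0,0,0],"delta_pos":[0.027,-0.024,-0.003],"fingers":0},{"dr":[0,0,0],"delta_pos":[0.027,-0.024,-0.003],"fingers":0},{"dr":[0,0,0],"delta_pos":[0.027,-0.024,-0.003],"fingers":0},{"dr":[0,0,0],"delta_pos":[0.027,-0.024,-0.003],"fingers":0},{"dr":[0,0,0],"delta_pos":[0.027,-0.024,-0.003],"fingers":0},{"dr":[0,0,0],"delta_pos":[0.027,-0.024,-0.003],"fingers":0},{"dr":[0,0,0],"delta_pos":[0,0,0],"fingers":0}], force=40)

```text
time_s: 1.78
tool_pos: [0.5666, -0.1889, 0.2765]
ee_rot: [1.0, 0.003, 0.002, -0.001]
ft_force: [0.2, 0.0, -0.4]
opening: 0.0856
grasp_force: 0.0
```

Run:
```python
from h import *
import pickle
s=state();print(s["tool_pos"],s["ee_rot"],s["time_s"])
pickle.dump(grab("wrist","w1.png"),open("w1.pkl","wb"))
```

```text
[ 0.56656732 -0.18885742  0.27654094] [ 0.99999358  0.00257715  0.00220174 -0.00115822] 1.7833
```

View pics/w1.png

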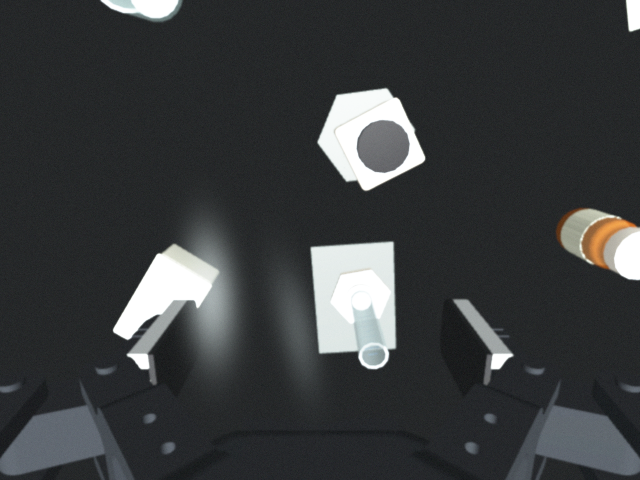

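Wrist view: the jar's cap is at (383,146) with the hex mat behind it. The cylinder's foot is at (360,296) and its rim at (374,356), and the oblong mat spans (311–397, 243–352). Now the left side.

Emit:
carry_out(series=[{"dr":[0,0,0],"delta_pos":[-0.001,-0.034,0],"fingers":0},{"dr":[0,0,0],"delta_pos":[-0.001,-0.034,0],"fingers":0},{"dr":[0,0,0],"delta_pos":[-0.001,-0.034,0],"fingers":0},{"dr":[0,0,0],"delta_pos":[-0.001,-0.034,0],"fingers":0},{"dr":[0,0,0],"delta_pos":[-0.001,-0.034,0],"fingers":0},{"dr":[0,0,0],"delta_pos":[-0.001,-0.034,0],"fingers":0},{"dr":[0,0,0],"delta_pos":[-0.001,-0.034,0],"fingers":0},{"dr":[0,0,0],"delta_pos":[-0.001,-0.034,0],"fingers":0},{"dr":[0,0,0],"delta_pos":[-0.001,-0.034,0],"fingers":0},{"dr":[0,0,0],"delta_pos":[-0.001,-0.034,0],"fingers":0},{"dr":[0,0,0],"delta_pos":[-0.001,-0.034,0],"fingers":0},{"dr":[0,0,0],"delta_pos":[-0.001,-0.034,0],"fingers":0},{"dr":[0,0,0],"delta_pos":[-0.001,-0.034,0],"fingers":0},{"dr":[0,0,0],"delta_pos":[0,0,0],"fingers":0},{"dr":[0,0,0],"delta_pos":[0,0,0],"fingers":0},{"dr":[0,0,0],"delta_pos":[0,0,0],"fingers":0}])

```text
time_s: 3.17
tool_pos: [0.5482, 0.2475, 0.2759]
ee_rot: [1.0, -0.0, -0.0, 0.001]
ft_force: [-0.3, 0.1, 0.7]
opening: 0.0852
grasp_force: 0.0
```

Run:
```python
from h import *
import pickle
s=state();print(s["tool_pos"],s["ee_rot"],s["time_s"])
pickle.dump(grab("wrist","w2.png"),open("w2.pkl","wb"))
pickle.dump(grab("top"),open("t2.pkl","wb"))
```

```text
[0.54817471 0.2474945  0.27588098] [ 9.99999607e-01 -4.06824921e-05 -4.58575410e-04  7.58248006e-04] 3.1667
```

View pics/w2.png

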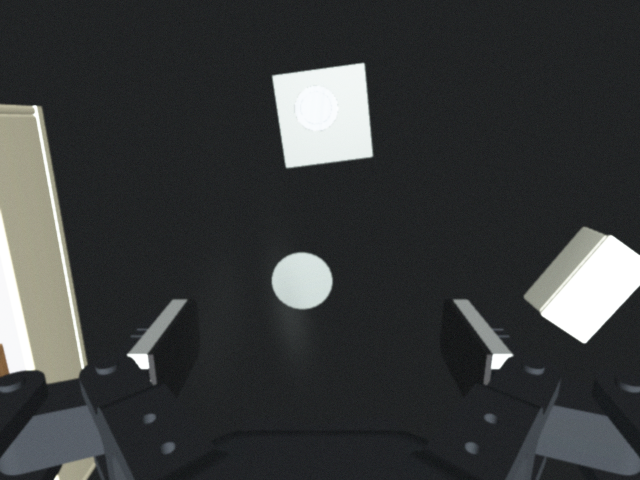

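Wrist view: the square mat's corners are near (274,75), (364,64), (373,157) and (286,167). The weight is at (316,108) and the round mat at (302,281). Now measuring from both views.

```bash
cat >> h.py <<'E'
def cnts(d,thr,lo=400,hi=40000):
    g=cv2.cvtColor(d["color"],cv2.COLOR_RGB2GRAY)
    cs,_=cv2.findContours((g>thr).astype(np.uint8),cv2.RETR_EXTERNAL,cv2.CHAIN_APPROX_NONE)
    return [k for k in cs if lo<cv2.contourArea(k)<hi]
def near(cs,p): return min(cs,key=lambda k:np.linalg.norm(k[:,0].mean(0)-p))
def poly(k,n):  # polygon corners by line fits to the contour's sides
    e=3
    h=cv2.convexHull(k)
    while len(a:=cv2.approxPolyDP(h,e,True)[:,0])>n: e+=.5
    P=k[:,0].astype(float); L=[]
    for i in range(len(a)):
        p,q=a[i].astype(float),a[(i+1)%len(a)].astype(float);t=(q-p)/np.linalg.norm(q-p)
        s=(P-p)@t; o=np.abs((P-p)@[-t[1],t[0]]); w=np.linalg.norm(q-p)
        S=P[(s>.15*w)&(s<.85*w)&(o<3)].astype(np.float32)
        v=cv2.fitLine(S,cv2.DIST_HUBER,0,.01,.01).ravel(); L.append((v[:2],v[2:]))
    C=[]
    for i in range(len(a)):
        (u,p),(v,q)=L[i-1],L[i]; s=np.linalg.solve(np.array([u,-v]).T,q-p); C.append(p+u*s[0])
    return np.array(C)
def match(d1,C1,d2,C2,z):  # pair corners of two views through their ground points, triangulate
    G2=[on(d2,c,z)[:2] for c in C2]; out=[]
    for c in C1:
        g=on(d1,c,z)[:2]; j=np.argmin([np.linalg.norm(g-x) for x in G2]); p,e=tri(d1,c,d2,C2[j]); out.append(np.r_[p,e])
    return np.array(out)
def rect(P): # centre, sides, yaw of side 0 and 1
    e=P[1]-P[0]+P[2]-P[3]; f=P[2]-P[1]+P[3]-P[0]
    return np.round(P[:,:2].mean(0),4),np.round([np.linalg.norm(e[:2])/2,np.linalg.norm(f[:2])/2],4),np.round(np.degrees([np.arctan2(e[1],e[0]),np.arctan2(f[1],f[0])]),1)
E
python3 - <<'E'
from h import *
import pickle
w1,w2,t=[pickle.load(open(f+".pkl","rb")) for f in("w1","w2","t2")]
for nm,w,pw,pt in(("square",w2,(323,115),(146,242)),("oblong",w1,(354,298),(386,321))):
    kw,kt=near(cnts(w,100),pw),near(cnts(t,100),pt)
    if nm=="oblong":
        x=kw  # rim of cylinder protrudes below; corners still from line fits
    C1,C2=poly(kw,4),poly(kt,4)
    M=match(w,C1,t,C2,.003); print(nm,"tri z,err",np.round(M[:,2:],4).tolist(),rect(M[:,:3]))
    for d,C in((w,C1),(t,C2)): print("  plane",rect(np.array([on(d,c,.003) for c in C])))
kw,kt=near(cnts(w2,100),(302,281)),near(cnts(t,100),(132,329))
c1,c2=cv2.fitEllipse(kw),cv2.fitEllipse(kt); print("round",tri(w2,c1[0],t,c2[0]),on(w2,c1[0],.003),on(t,c2[0],.003))
# hough for weight
g=cv2.cvtColor(w2["color"],cv2.COLOR_RGB2GRAY)[55:180,260:385]
print(g[50:60:3,30:90:2])
g=np.clip((g.astype(float)-190)*4,0,255).astype(np.uint8);a=cv2.resize(g,(400,400),interpolation=cv2.INTER_CUBIC)
g=cv2.cvtColor(t["color"],cv2.COLOR_RGB2GRAY)[210:272,115:177]
g=np.clip((g.astype(float)-190)*4,0,255).astype(np.uint8);b=cv2.resize(g,(400,400),interpolation=cv2.INTER_CUBIC)
cv2.imwrite("pics/wt.png",np.hstack([a,b]))
E
```

```text
square tri z,err [[0.0078, 0.0007], [0.0057, 0.0001], [0.0061, 0.0013], [0.0166, 0.0016]] (array([0.619 , 0.2429]), array([0.0871, 0.0878]), array([-173.1,   98. ]))
  plane (array([0.6196, 0.2429]), array([0.0883, 0.0884]), array([-172.8,   97.3]))
  plane (array([0.6204, 0.245 ]), array([0.0892, 0.09  ]), array([-172.1,   97.5]))
oblong tri z,err [[0.006, 0.0041], [0.0487, 0.0272], [-0.0063, 0.0017], [0.0035, 0.0031]] (array([ 0.4462, -0.2274]), array([0.1287, 0.0904]), array([-173.8,   94.8]))
  plane (array([ 0.4398, -0.2343]), array([0.1421, 0.1021]), array([-168.7,   84.3]))
  plane (array([ 0.4462, -0.2257]), array([0.1294, 0.0901]), array([-175.8,   94.6]))
round (array([0.44784996, 0.26708632, 0.00400374]), np.float64(0.0020104067681053425)) [0.44799177 0.26625645 0.003     ] [0.44749458 0.26832829 0.003     ]
[[241 242 231 248 249 245 251 251 251 251 251 250 251 251 251 250 249 251
  251 250 247 249 252 250 241 244 243 244 242 244]
 [242 241 230 247 249 245 251 250 251 251 251 250 250 251 250 250 249 250
  251 250 248 250 252 253 249 243 243 243 243 243]
 [241 241 229 248 250 246 250 251 251 251 250 250 251 251 250 250 249 251
  252 249 249 251 252 251 242 242 243 243 243 243]
 [242 241 242 247 250 250 247 251 251 252 250 250 251 250 250 249 249 251
  251 249 249 252 252 250 243 242 242 242 242 242]]
```

View pics/wt.png

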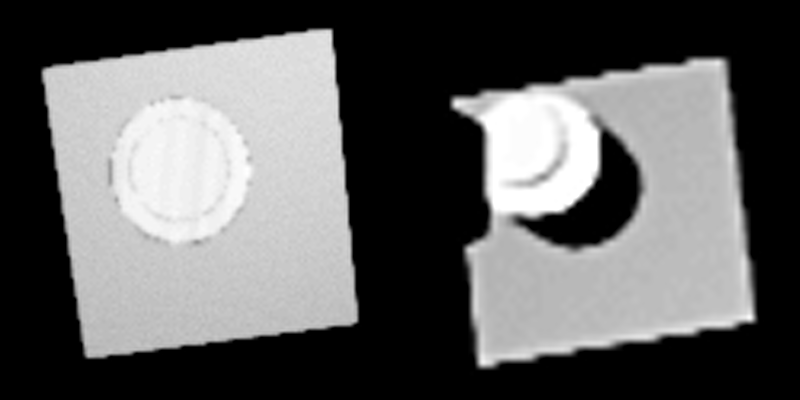

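The weight's body-top circle is centred at about (316.6,107.5) in the wrist view. In the top view its knob is at about (134.1,232.9).

Run:
```python
from h import *
import pickle
w2,t=[pickle.load(open(f+".pkl","rb")) for f in("w2","t2")]
k=(260+178/3.2-.4,55+167/3.2-.4); b=(260+181/3.2-.4,55+168.5/3.2-.4);kt=(115+123/6.45-.4,210+148/6.45-.4)
print("knob tri",tri(w2,k,t,kt),"knob@.069",on(w2,k,.069),on(t,kt,.069),"body@.049",on(w2,b,.049))
print(state()["tool_pos"])
```

```text
knob tri (array([0.62643363, 0.25086246, 0.06372909]), np.float64(0.0017831569236150342)) knob@.069 [0.62699685 0.25028807 0.069     ] [0.62439241 0.24976579 0.069     ] body@.049 [0.62719464 0.2496484  0.049     ]
[0.54845583 0.24694809 0.2761798 ]
```

Emit:
carry_out(series=[{"dr":[0,0,0],"delta_pos":[0.0196,-0.0007,0],"fingers":0},{"dr":[0,0,0],"delta_pos":[0.0196,-0.0007,0],"fingers":0},{"dr":[0,0,0],"delta_pos":[0.0196,-0.0007,0],"fingers":0},{"dr":[0,0,0],"delta_pos":[0.0196,-0.0007,0],"fingers":0},{"dr":[0,0,0],"delta_pos":[0,0,0.027],"fingers":0},{"dr":[0,0,0],"delta_pos":[0,0,0.027],"fingers":0},{"dr":[0,0,0],"delta_pos":[0,0,0.027],"fingers":0},{"dr":[0,0,0],"delta_pos":[0,0,0.027],"fingers":0},{"dr":[0,0,0],"delta_pos":[0,0,0.027],"fingers":0},{"dr":[0,0,0],"delta_pos":[0,0,0.027],"fingers":0},{"dr":[0,0,0],"delta_pos":[0,0,0.027],"fingers":0},{"dr":[0,0,0],"delta_pos":[0,0,0.027],"fingers":0},{"dr":[0,0,0],"delta_pos":[0,0,0.023],"fingers":0},{"dr":[0,0,0],"delta_pos":[0,0,0.022],"fingers":0},{"dr":[0,0,0],"delta_pos":[0,0,0],"fingers":0},{"dr":[0,0,0],"delta_pos":[0,0,0],"fingers":0}], force=60)

```text
time_s: 4.6
tool_pos: [0.6261, 0.2496, 0.0142]
ee_rot: [1.0, -0.001, -0.002, 0.001]
ft_force: [-0.1, -0.6, 0.2]
opening: 0.0854
grasp_force: 0.0
```

Emit:
carry_out(series=[{"dr":[0,0,0],"delta_pos":[0,0,0],"fingers":0.2},{"dr":[0,0,0],"delta_pos":[0,0,0],"fingers":0.3},{"dr":[0,0,0],"delta_pos":[0,0,0],"fingers":0.4},{"dr":[0,0,0],"delta_pos":[0,0,0],"fingers":0.5},{"dr":[0,0,0],"delta_pos":[0,0,0],"fingers":1},{"dr":[0,0,0],"delta_pos":[0,0,0],"fingers":1},{"dr":[0,0,0],"delta_pos":[0,0,0],"fingers":1},{"dr":[0,0,0],"delta_pos":[0,0,0],"fingers":1}])

```text
time_s: 5.27
tool_pos: [0.6279, 0.2512, 0.0172]
ee_rot: [1.0, 0.0, 0.001, 0.0]
ft_force: [-0.7, -2.3, 6.2]
opening: 0.0365
grasp_force: 60.8
```

Emit:
carry_out(series=[{"dr":[0,0,0],"delta_pos":[0,0,-0.02],"fingers":1},{"dr":[0,0,0],"delta_pos":[0,0,-0.02],"fingers":1},{"dr":[0,0,0],"delta_pos":[0,0,-0.02],"fingers":1},{"dr":[0,0,0],"delta_pos":[-0.0224,-0.002,0],"fingers":1},{"dr":[0,0,0],"delta_pos":[-0.0224,-0.002,0],"fingers":1},{"dr":[0,0,0],"delta_pos":[-0.0224,-0.002,0],"fingers":1},{"dr":[0,0,0],"delta_pos":[-0.0224,-0.002,0],"fingers":1},{"dr":[0,0,0],"delta_pos":[-0.0224,-0.002,0],"fingers":1},{"dr":[0,0,0],"delta_pos":[-0.0224,-0.002,0],"fingers":1},{"dr":[0,0,0],"delta_pos":[-0.0224,-0.002,0],"fingers":1},{"dr":[0,0,0],"delta_pos":[-0.0224,-0.002,0],"fingers":1},{"dr":[0,0,0],"delta_pos":[0,0,0.02],"fingers":1},{"dr":[0,0,0],"delta_pos":[0,0,0.02],"fingers":1},{"dr":[0,0,0],"delta_pos":[0,0,0.01],"fingers":1},{"dr":[0,0,0],"delta_pos":[0,0,0],"fingers":1},{"dr":[0,0,0],"delta_pos":[0,0,0],"fingers":1},{"dr":[0,0,0],"delta_pos":[0,0,0],"fingers":1}])

```text
time_s: 6.68
tool_pos: [0.4485, 0.2678, 0.0257]
ee_rot: [1.0, -0.0, 0.0, -0.0]
ft_force: [0.6, -0.4, -5.5]
opening: 0.036
grasp_force: 61.6
```

Run:
```python
from h import *
import pickle
for i in range(3): s=state();print(s["tool_pos"],s["ft_force"]); d=grab("wrist","w3.png")
pickle.dump(d,open("w3.pkl","wb"))
k=near(cnts(d,100),proj(d,[.448,.267,.003])); print(cv2.boundingRect(k),proj(d,[.448,.267,.003]))
u,v=proj(d,[.448,.267,.03]).astype(int)
cv2.imwrite("pics/w3c.png",cv2.resize(d["color"][v-75:v+75,u-100:u+100,::-1],(800,600)))
```

```text
[0.44846557 0.26778045 0.02571423] [ 0.63390394 -0.40473677 -5.50076205]
[0.44876807 0.2678982  0.02599633] [-0.5647747  -0.03161047 -5.19406999]
[0.4488258  0.26789471 0.02611539] [-0.14488014  0.06123268 -4.82608037]
(224, 213, 183, 234) [320.79571862 285.73908878]
```

View pics/w3c.png

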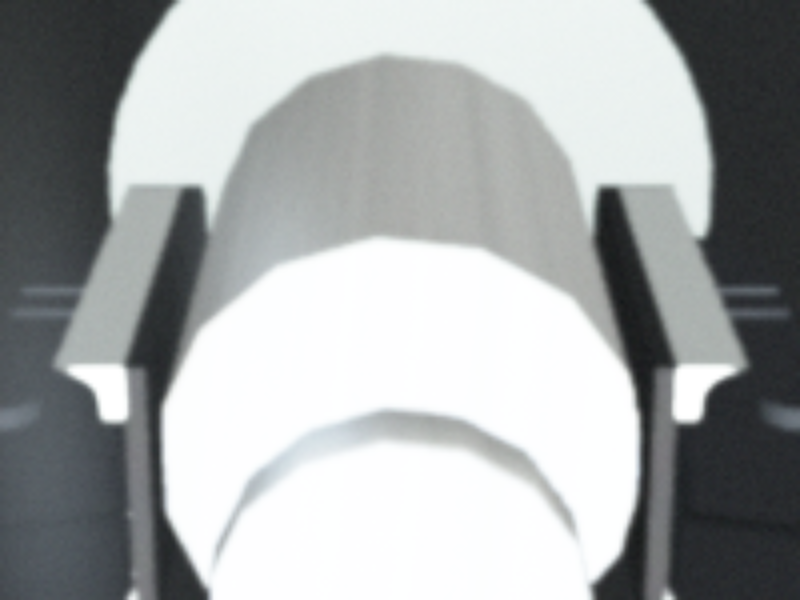

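The weight is held upright and symmetric between the pads, its front foot edge at crop (390,55). The mat's edges at crop x 108 and 712 put it about 1 mm to the right. Checking the x offset.

Run:
```python
from h import *
import pickle
d=pickle.load(open("w3.pkl","rb"))
u,v=proj(d,[.448,.267,.03]).astype(int)
print("foot front",on(d,(u-100+392/4,v-75+55/4),.0135))
g=cv2.cvtColor(d["color"],cv2.COLOR_RGB2GRAY);c=g[:,u]; 
e=[i for i in range(150,v) if c[i]>100][0]; print("mat front",e,on(d,(u,e-.5),.003))
print("mat sides",on(d,(u-100+108/4,v-75+165/4),.003),on(d,(u-100+712/4,v-75+165/4),.003), "weight sides",on(d,(u-100+163/4,v-75+405/4),.0595),on(d,(u-100+639/4,v-75+405/4),.0595))
```

```text
foot front [0.46654078 0.26814403 0.0135    ]
mat front 213 [0.48060239 0.26734184 0.003     ]
mat sides [0.45056686 0.29899778 0.003     ] [0.45055457 0.23353233 0.003     ] weight sides [0.45427163 0.28498952 0.0595    ] [0.45426781 0.24959829 0.0595    ]
```

Emit:
carry_out(series=[{"dr":[0,0,0],"delta_pos":[0,0.001,0.003],"fingers":1},{"dr":[0,0,0],"delta_pos":[0,0,0.003],"fingers":1},{"dr":[0,0,0],"delta_pos":[0,0,0.002],"fingers":1},{"dr":[0,0,0],"delta_pos":[0,0,0.0015],"fingers":1},{"dr":[0,0,0],"delta_pos":[0,0,0],"fingers":1},{"dr":[0,0,0],"delta_pos":[0,0,0],"fingers":1}])

```text
time_s: 7.33
tool_pos: [0.4477, 0.2664, 0.0172]
ee_rot: [1.0, 0.0, 0.0, -0.0]
ft_force: [-3.3, -1.9, 8.9]
opening: 0.0361
grasp_force: 63.2
```

Emit:
carry_out(series=[{"dr":[0,0,0],"delta_pos":[0,0,0],"fingers":0.5},{"dr":[0,0,0],"delta_pos":[0,0,0],"fingers":0.3},{"dr":[0,0,0],"delta_pos":[0,0,0],"fingers":0},{"dr":[0,0,0],"delta_pos":[0,0,0],"fingers":0},{"dr":[0,0,0],"delta_pos":[0,0,0],"fingers":0},{"dr":[0,0,0],"delta_pos":[0,0,-0.015],"fingers":0},{"dr":[0,0,0],"delta_pos":[0,0,-0.03],"fingers":0},{"dr":[0,0,0],"delta_pos":[0,0,-0.03],"fingers":0},{"dr":[0,0,0],"delta_pos":[0,0,-0.03],"fingers":0},{"dr":[0,0,0],"delta_pos":[0,0,-0.03],"fingers":0},{"dr":[0,0,0],"delta_pos":[0,0,-0.03],"fingers":0},{"dr":[0,0,0],"delta_pos":[0,0,-0.03],"fingers":0},{"dr":[0,0,0],"delta_pos":[0,0,-0.03],"fingers":0},{"dr":[0,0,0],"delta_pos":[0,0,-0.03],"fingers":0},{"dr":[0,0,0],"delta_pos":[0,0,0],"fingers":0}])

```text
time_s: 8.58
tool_pos: [0.451, 0.2682, 0.2773]
ee_rot: [1.0, 0.0, 0.005, -0.003]
ft_force: [1.3, 0.6, 0.3]
opening: 0.0853
grasp_force: 0.0
```

Run:
```python
from h import *
import pickle
s=state();print(s["tool_pos"],s["ee_rot"],s["opening"])
d=grab("wrist","w4.png");t=grab("top","t4.png");pickle.dump(d,open("w4.pkl","wb"))
w1,t2=[pickle.load(open(f+".pkl","rb")) for f in("w1","t2")]
kw,kt=near(cnts(d,100),proj(d,[.62,.243,.003])),near(cnts(t,100),(146,242))
for D,k in((d,kw),(t,kt)): C=poly(k,4);print("sq",rect(np.array([on(D,c,.003) for c in C])))
M=match(d,poly(kw,4),t,poly(kt,4),.003);print(np.round(M[:,2],4),rect(M))
# jar cap: dark on white
def cap(D,p,r):
    g=cv2.cvtColor(D["color"],cv2.COLOR_RGB2GRAY);u,v=p;g=g[v-r:v+r,u-r:u+r]
    cs,_=cv2.findContours((g<150).astype(np.uint8),cv2.RETR_LIST,cv2.CHAIN_APPROX_NONE)
    k=max([c for c in cs if cv2.pointPolygonTest(c,(r,r),False)>0],key=cv2.contourArea); e=cv2.fitEllipse(k); return (e[0][0]+u-r,e[0][1]+v-r),e[1]
a,sa=cap(w1,(383,146),35);b,sb=cap(t2,(391,227),15);print("cap",a,sa,b,sb,tri(w1,a,t2,b),on(w1,a,.081),on(t2,b,.081))
# top square of jar (z=.063): bright white
for th in(225,240,248):
  cs=cnts(w1,th,1500); k=near(cs,(380,144)); C=poly(k,4); print(th,cv2.contourArea(k),np.round(C).tolist(),rect(np.array([on(w1,c,.063) for c in C])))
u,v=380,140;cw=np.clip((cv2.cvtColor(w1["color"],cv2.COLOR_RGB2GRAY)[v-60:v+60,u-80:u+80].astype(float)-190)*4,0,255)
cv2.imwrite("pics/jar.png",cv2.resize(cw,(640,480)))
```

```text
[0.45102449 0.26821198 0.27726014] [ 9.99981674e-01  6.96026605e-05  5.42447058e-03 -2.68727001e-03] 0.08531182754234932
sq (array([0.602 , 0.2408]), array([0.0535, 0.0884]), array([-172.4,   93.6]))
sq (array([0.6204, 0.2449]), array([0.0892, 0.0898]), array([-172.4,   97.5]))
[0.0189 0.0064 0.0105 0.0225] (array([0.6084, 0.241 ]), array([0.0673, 0.0873]), array([-173.9,   96.1]))
cap (382.61645126342773, 145.80636596679688) (50.494224548339844, 51.6429443359375) (390.60315322875977, 226.74484062194824) (19.600248336791992, 20.894058227539062) (array([ 0.61591822, -0.23906679,  0.0770022 ]), np.float64(0.002396609090678212)) [ 0.61616974 -0.23967911  0.081     ] [ 0.6148539  -0.23730395  0.081     ]Traceback (most recent call last):
  File "<stdin>", line 17, in <module>
  File "h.py", line 37, in poly
    v=cv2.fitLine(S,cv2.DIST_HUBER,0,.01,.01).ravel(); L.append((v[:2],v[2:]))
      ~~~~~~~~~~~^^^^^^^^^^^^^^^^^^^^^^^^^^^^
cv2.error: OpenCV(4.12.0) /io/opencv/modules/imgproc/src/linefit.cpp:50: error: (-215:Assertion failed) count > 0 in function 'fitLine2D_wods'
```

View pics/w4.png

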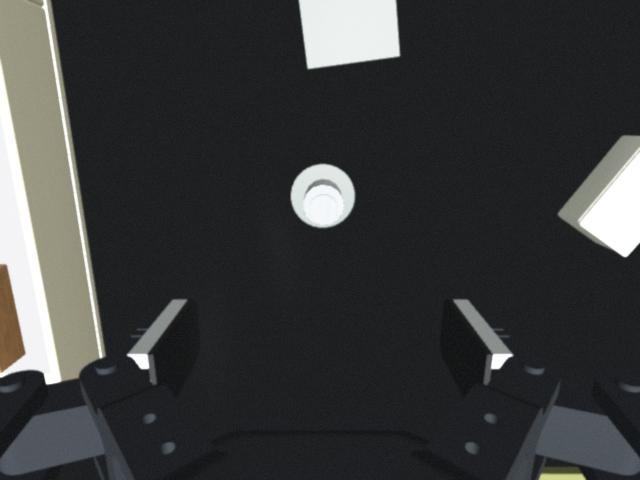

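The weight stands in the middle of the round mat (323,197). Now to the jar, cap measured at (0.616,-0.239) and z 0.077.

Emit:
carry_out(series=[{"dr":[0,0,0],"delta_pos":[0.0085,0.036,0],"fingers":0},{"dr":[0,0,0],"delta_pos":[0.0085,0.036,0],"fingers":0},{"dr":[0,0,0],"delta_pos":[0.0085,0.036,0],"fingers":0},{"dr":[0,0,0],"delta_pos":[0.0085,0.036,0],"fingers":0},{"dr":[0,0,0],"delta_pos":[0.0085,0.036,0],"fingers":0},{"dr":[0,0,0],"delta_pos":[0.0085,0.036,0],"fingers":0},{"dr":[0,0,0],"delta_pos":[0.0085,0.036,0],"fingers":0},{"dr":[0,0,0],"delta_pos":[0.0085,0.036,0],"fingers":0},{"dr":[0,0,0],"delta_pos":[0.0085,0.036,0],"fingers":0},{"dr":[0,0,0],"delta_pos":[0.0085,0.036,0],"fingers":0},{"dr":[0,0,0],"delta_pos":[0.0085,0.036,0],"fingers":0},{"dr":[0,0,0],"delta_pos":[0.0085,0.036,0],"fingers":0},{"dr":[0,0,0],"delta_pos":[0.0085,0.036,0],"fingers":0},{"dr":[0,0,0],"delta_pos":[0.0085,0.036,0],"fingers":0},{"dr":[0,0,0],"delta_pos":[0,0,0],"fingers":0},{"dr":[0,0,0],"delta_pos":[0,0,0],"fingers":0},{"dr":[0,0,0],"delta_pos":[0,0,0],"fingers":0}])

```text
time_s: 10.1
tool_pos: [0.5656, -0.2368, 0.2687]
ee_rot: [1.0, -0.0, -0.002, -0.001]
ft_force: [0.6, 0.8, 0.8]
opening: 0.085
grasp_force: 0.0
```

Run:
```python
from h import *
import pickle
d=grab("wrist");s=state();print(s["tool_pos"],s["ee_rot"],s["time_s"])
d=grab("wrist","w5.png");pickle.dump(d,open("w5.pkl","wb"))
u,v=proj(d,[.616,-.239,.063]).astype(int); v0=max(v-60,0);print(u,v)
f=cv2.cvtColor(d["color"],cv2.COLOR_RGB2GRAY)
c=f[v0:v0+120,u-80:u+80]; e=np.clip((c.astype(float)-190)*4,0,255).astype(np.uint8)
o=proj(d,[.446,-.226,.01]).astype(int);c2=f[o[1]-75:o[1]+75,o[0]-80:o[0]+120];e2=np.clip((c2.astype(float)-190)*4,0,255)
print("origins",u-80,v0,o[0]-80,o[1]-75)
cv2.imwrite("pics/jar.png",np.hstack([cv2.resize(e,(400,300)),cv2.resize(e2,(400,300))]))
```

```text
[ 0.56568546 -0.23617282  0.26922259] [ 9.99998231e-01  1.64168668e-04 -1.51104473e-03 -1.10815140e-03] 10.15
323 142
origins 243 82 230 226[ WARN:0@1.267] global loadsave.cpp:1063 imwrite_ Unsupported depth image for selected encoder is fallbacked to CV_8U.
```

View pics/jar.png

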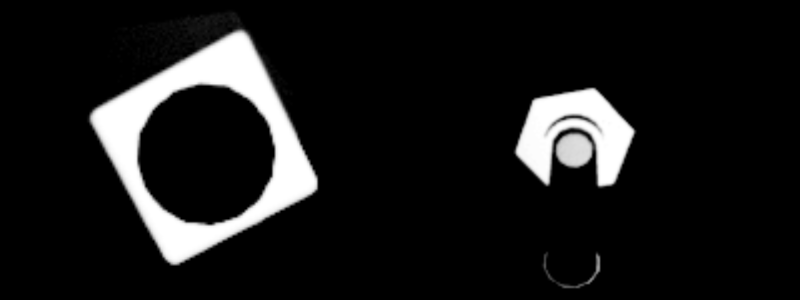

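Jar top square corners are at crop (90,117), (240,30), (318,187) and (172,265), with the cap central. The cylinder's foot is a clean hexagon at crop (575,138).

Run:
```python
from h import *
import pickle
d=pickle.load(open("w5.pkl","rb"));w1=pickle.load(open("w1.pkl","rb"));t=pickle.load(open("t2.pkl","rb"))
for D,p in((d,(323,142)),(w1,(380,144))):
  for th in(235,245):
    cs=cnts(D,th,800); k=near(cs,p); C=poly(k,4); print(th,cv2.contourArea(k),"jar",rect(np.array([on(D,c,.063) for c in C])))
C1=poly(near(cnts(d,240,800),(323,142)),4);C2=poly(near(cnts(w1,240,800),(380,144)),4)
M=match(d,C1,w1,C2,.063);print("jar tri",np.round(M,4).tolist())
# hex mat: print contour polygon of outer region on z=.003
for D,p in((d,(323,135)),(w1,(365,140)),(t,(385,232))):
    k=near(cnts(D,100),p); a=cv2.approxPolyDP(cv2.convexHull(k),3,True)[:,0]
    print("hexmat verts",[np.round(on(D,c,.003)[:2],3).tolist() for c in a])
```

```text
235 4804.0 jar (array([ 0.6159, -0.2404]), array([0.0571, 0.0572]), array([-152.4,  117.9]))
245 4698.0 jar (array([ 0.616 , -0.2405]), array([0.0564, 0.0566]), array([-152. ,  117.9]))Traceback (most recent call last):
  File "<stdin>", line 6, in <module>
  File "h.py", line 37, in poly
    v=cv2.fitLine(S,cv2.DIST_HUBER,0,.01,.01).ravel(); L.append((v[:2],v[2:]))
      ~~~~~~~~~~~^^^^^^^^^^^^^^^^^^^^^^^^^^^^
cv2.error: OpenCV(4.12.0) /io/opencv/modules/imgproc/src/linefit.cpp:50: error: (-215:Assertion failed) count > 0 in function 'fitLine2D_wods'
```

Emit:
carry_out(series=[{"dr":[0,0,0],"delta_pos":[0.017,0.001,0],"fingers":0},{"dr":[0,0,0],"delta_pos":[0.017,0.001,0],"fingers":0},{"dr":[0,0,0],"delta_pos":[0.0165,0.0015,0],"fingers":0},{"dr":[0,0,-6.95],"delta_pos":[0,0,0.02],"fingers":0},{"dr":[0,0,-6.95],"delta_pos":[0,0,0.02],"fingers":0},{"dr":[0,0,-6.95],"delta_pos":[0,0,0.02],"fingers":0},{"dr":[0,0,-6.95],"delta_pos":[0,0,0.02],"fingers":0},{"dr":[0,0,0],"delta_pos":[0,0,0.025],"fingers":0},{"dr":[0,0,0],"delta_pos":[0,0,0.025],"fingers":0},{"dr":[0,0,0],"delta_pos":[0,0,0.025],"fingers":0},{"dr":[0,0,0],"delta_pos":[0,0,0.025],"fingers":0},{"dr":[0,0,0],"delta_pos":[0,0,0.025],"fingers":0},{"dr":[0,0,0],"delta_pos":[0,0,0.025],"fingers":0},{"dr":[0,0,0],"delta_pos":[0,0,0.012],"fingers":0},{"dr":[0,0,0],"delta_pos":[0,0,0],"fingers":0},{"dr":[0,0,0],"delta_pos":[0,0,0],"fingers":0},{"dr":[0,0,0],"delta_pos":[0,0,0],"fingers":0}], force=40)

```text
time_s: 11.62
tool_pos: [0.6184, -0.2409, 0.0304]
ee_rot: [0.971, 0.241, 0.001, 0.001]
ft_force: [-0.0, -0.1, -0.3]
opening: 0.0852
grasp_force: 0.0
```

Emit:
carry_out(series=[{"dr":[0,0,0],"delta_pos":[0,0,0.006],"fingers":0},{"dr":[0,0,0],"delta_pos":[0,0,0],"fingers":0.1},{"dr":[0,0,0],"delta_pos":[0,0,0],"fingers":0.15},{"dr":[0,0,0],"delta_pos":[0,0,0],"fingers":0.2},{"dr":[0,0,0],"delta_pos":[0,0,0],"fingers":0.25},{"dr":[0,0,0],"delta_pos":[0,0,0],"fingers":0.3},{"dr":[0,0,0],"delta_pos":[0,0,0],"fingers":0.4},{"dr":[0,0,0],"delta_pos":[0,0,0],"fingers":1},{"dr":[0,0,0],"delta_pos":[0,0,0],"fingers":1},{"dr":[0,0,0],"delta_pos":[0,0,0],"fingers":1},{"dr":[0,0,0],"delta_pos":[0,0,0],"fingers":1}])

```text
time_s: 12.53
tool_pos: [0.6173, -0.2408, 0.0233]
ee_rot: [0.971, 0.24, 0.0, -0.0]
ft_force: [-1.6, 1.1, 5.5]
opening: 0.0595
grasp_force: 45.0
```

Emit:
carry_out(series=[{"dr":[0,0,0],"delta_pos":[0,0,-0.02],"fingers":1},{"dr":[0,0,0],"delta_pos":[0,0,-0.02],"fingers":1},{"dr":[0,0,0],"delta_pos":[0,0,-0.02],"fingers":1},{"dr":[0,0,6.8],"delta_pos":[0,0,0],"fingers":1},{"dr":[0,0,6.8],"delta_pos":[0,0,0],"fingers":1},{"dr":[0,0,6.8],"delta_pos":[0,0,0],"fingers":1},{"dr":[0,0,0],"delta_pos":[0.00465,-0.0343,0],"fingers":1},{"dr":[0,0,0],"delta_pos":[0.00465,-0.0343,0],"fingers":1},{"dr":[0,0,0],"delta_pos":[0.00465,-0.0343,0],"fingers":1},{"dr":[0,0,0],"delta_pos":[0.00465,-0.0343,0],"fingers":1},{"dr":[0,0,0],"delta_pos":[0.00465,-0.0343,0],"fingers":1},{"dr":[0,0,0],"delta_pos":[0.00465,-0.0343,0],"fingers":1},{"dr":[0,0,0],"delta_pos":[0.00465,-0.0343,0],"fingers":1},{"dr":[0,0,0],"delta_pos":[0.00465,-0.0343,0],"fingers":1},{"dr":[0,0,0],"delta_pos":[0.00465,-0.0343,0],"fingers":1},{"dr":[0,0,0],"delta_pos":[0.00465,-0.0343,0],"fingers":1},{"dr":[0,0,0],"delta_pos":[0.00465,-0.0343,0],"fingers":1},{"dr":[0,0,0],"delta_pos":[0.00465,-0.0343,0],"fingers":1},{"dr":[0,0,0],"delta_pos":[0.00465,-0.0343,0],"fingers":1},{"dr":[0,0,0],"delta_pos":[0.00465,-0.0343,0],"fingers":1}])

```text
time_s: 14.2
tool_pos: [0.6194, 0.245, 0.0818]
ee_rot: [0.998, 0.065, -0.0, 0.0]
ft_force: [1.0, 0.2, -1.5]
opening: 0.0593
grasp_force: 44.5
```

Emit:
carry_out(series=[{"dr":[0,0,0],"delta_pos":[0,0,0.02],"fingers":1},{"dr":[0,0,0],"delta_pos":[0,0,0.02],"fingers":1},{"dr":[0,0,0],"delta_pos":[0,0,0.005],"fingers":1},{"dr":[0,0,0],"delta_pos":[0,0,0],"fingers":1},{"dr":[0,0,0],"delta_pos":[0,0,0],"fingers":1},{"dr":[0,0,0],"delta_pos":[0,0,0],"fingers":1}])

```text
time_s: 14.7
tool_pos: [0.6208, 0.2432, 0.0385]
ee_rot: [0.998, 0.064, 0.001, -0.0]
ft_force: [0.0, 0.3, -1.4]
opening: 0.0597
grasp_force: 44.6
```

Run:
```python
from h import *
import pickle
d=grab("wrist");s=state();print(s["tool_pos"],s["ee_rot"],s["ft_force"])
d=grab("wrist","w6.png");pickle.dump(d,open("w6.pkl","wb"))
```

```text
[0.62108662 0.24327368 0.03893875] [ 9.97944785e-01  6.40704355e-02  1.06363319e-03 -2.34371513e-04] [ 0.31387514  0.54782376 -2.4700946 ]
```

View pics/w6.png

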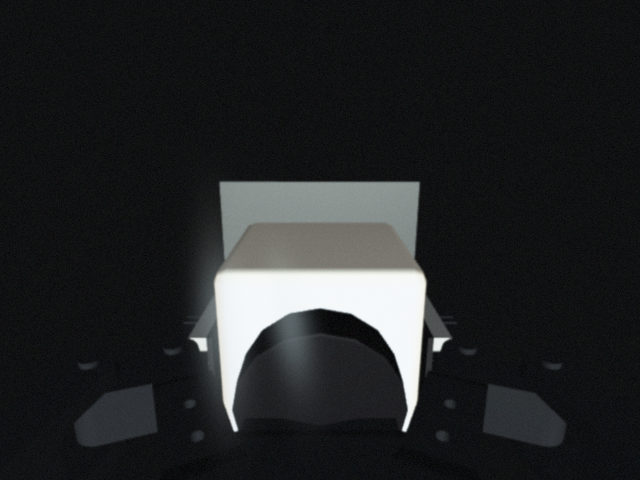

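The mat's far edge (219–420 at row 181) is centred on and parallel with the jar (216–425). The jar's bottom front edge is at row 223. Checking the x offset.

Run:
```python
from h import *
import pickle
d=pickle.load(open("w6.pkl","rb"));Rm=R.from_euler('z',7.35,degrees=True).as_matrix()
c=np.array([.621,.2433,0])
f=lambda p,z:np.round(Rm.T@(on(d,p,z)-c),4)
print("mat far L,R",f((219.5,181.5),.003),f((419.5,181.5),.003)," jar bottom front",f((320,223),.0185),"jar top front",f((217,270),.0785),f((425,270),.0785))
```

```text
mat far L,R [0.0428 0.0433 0.003 ] [ 0.0428 -0.0441  0.003 ]  jar bottom front [ 0.028  -0.0006  0.0185] jar top front [0.03   0.0269 0.0785] [ 0.03   -0.0285  0.0785]
```

Emit:
carry_out(series=[{"dr":[0,0,0],"delta_pos":[-0.001,0,0.005],"fingers":1},{"dr":[0,0,0],"delta_pos":[0,0,0.005],"fingers":1},{"dr":[0,0,0],"delta_pos":[0,0,0.003],"fingers":1},{"dr":[0,0,0],"delta_pos":[0,0,0.0025],"fingers":1},{"dr":[0,0,0],"delta_pos":[0,0,0],"fingers":1},{"dr":[0,0,0],"delta_pos":[0,0,0],"fingers":1}])

```text
time_s: 15.3
tool_pos: [0.6186, 0.2432, 0.0234]
ee_rot: [0.998, 0.065, -0.0, 0.0]
ft_force: [-2.4, -1.2, 5.6]
opening: 0.0596
grasp_force: 45.8
```

Emit:
carry_out(series=[{"dr":[0,0,0],"delta_pos":[0,0,0],"fingers":0.25},{"dr":[0,0,0],"delta_pos":[0,0,0],"fingers":0.15},{"dr":[0,0,0],"delta_pos":[0,0,0],"fingers":0},{"dr":[0,0,0],"delta_pos":[0,0,0],"fingers":0},{"dr":[0,0,0],"delta_pos":[0,0,0],"fingers":0},{"dr":[0,0,0],"delta_pos":[0,0,-0.015],"fingers":0},{"dr":[0,0,0],"delta_pos":[0,0,-0.03],"fingers":0},{"dr":[0,0,0],"delta_pos":[0,0,-0.03],"fingers":0},{"dr":[0,0,0],"delta_pos":[0,0,-0.03],"fingers":0},{"dr":[0,0,0],"delta_pos":[0,0,-0.03],"fingers":0},{"dr":[0,0,0],"delta_pos":[0,0,-0.03],"fingers":0},{"dr":[0,0,0],"delta_pos":[0,0,-0.03],"fingers":0},{"dr":[0,0,0],"delta_pos":[0,0,-0.03],"fingers":0},{"dr":[0,0,0],"delta_pos":[0,0,-0.03],"fingers":0},{"dr":[0,0,3.7],"delta_pos":[0,0,0],"fingers":0},{"dr":[0,0,3.7],"delta_pos":[0,0,0],"fingers":0}])

```text
time_s: 16.63
tool_pos: [0.6204, 0.244, 0.2807]
ee_rot: [1.0, -0.001, 0.003, -0.001]
ft_force: [0.6, -0.4, -0.8]
opening: 0.0855
grasp_force: 0.0
```

Run:
```python
from h import *
import pickle
d=grab("wrist");s=state();print(s["tool_pos"],s["ee_rot"],s["opening"])
t=grab("top","t7.png")
k=near(cnts(t,100),(385,232)); a=cv2.approxPolyDP(cv2.convexHull(k),2,True)[:,0]; print(cv2.contourArea(k),a.tolist(),[np.round(on(t,c,.003)[:2],3).tolist() for c in a])
```

```text
[0.61954799 0.24368921 0.27901714] [ 9.99994402e-01 -2.96545432e-03  1.47070504e-03 -4.88080094e-04] 0.08568896073622302
1524.0 [[392, 211], [407, 229], [400, 250], [375, 255], [359, 237], [367, 214]] [[0.667, -0.253], [0.628, -0.281], [0.585, -0.264], [0.577, -0.213], [0.615, -0.183], [0.662, -0.202]]
```

Emit:
carry_out(series=[{"dr":[0,0,0],"delta_pos":[-0.0042,0.035,0],"fingers":0},{"dr":[0,0,0],"delta_pos":[-0.0042,0.035,0],"fingers":0},{"dr":[0,0,0],"delta_pos":[-0.0042,0.035,0],"fingers":0},{"dr":[0,0,0],"delta_pos":[-0.0042,0.035,0],"fingers":0},{"dr":[0,0,0],"delta_pos":[-0.0042,0.035,0],"fingers":0},{"dr":[0,0,0],"delta_pos":[-0.0042,0.035,0],"fingers":0},{"dr":[0,0,0],"delta_pos":[-0.0042,0.035,0],"fingers":0},{"dr":[0,0,0],"delta_pos":[-0.0042,0.035,0],"fingers":0},{"dr":[0,0,0],"delta_pos":[-0.0042,0.035,0],"fingers":0},{"dr":[0,0,0],"delta_pos":[-0.0042,0.035,0],"fingers":0},{"dr":[0,0,0],"delta_pos":[-0.0042,0.035,0],"fingers":0},{"dr":[0,0,0],"delta_pos":[-0.0042,0.035,0],"fingers":0},{"dr":[0,0,0],"delta_pos":[-0.0042,0.035,0],"fingers":0},{"dr":[0,0,0],"delta_pos":[0,0,0],"fingers":0},{"dr":[0,0,0],"delta_pos":[0,0,0],"fingers":0},{"dr":[0,0,0],"delta_pos":[0,0,0],"fingers":0}])

```text
time_s: 18.07
tool_pos: [0.564, -0.2112, 0.2765]
ee_rot: [1.0, 0.0, -0.001, -0.001]
ft_force: [0.7, 0.3, -0.9]
opening: 0.0857
grasp_force: 0.0
```

```bash
cat > m8.py <<'E'
from h import *
import pickle
d=grab("wrist");s=state();print(s["tool_pos"],s["ee_rot"])
d=grab("wrist","w8.png");t=grab("top","t8.png");pickle.dump((d,t),open("w8.pkl","wb"))
for D,p in((d,proj(d,[.622,-.233,.003])),(t,(385,232))):
    k=near(cnts(D,100),p); C=poly(k,6); P=np.array([on(D,c,.003)[:2] for c in C]); print("hexmat",P.mean(0).round(4),"flats",np.round([np.linalg.norm((P[i]+P[(i+1)%6]-P[(i+3)%6]-P[(i+4)%6])/2) for i in range(3)],4),"edge ang",np.round([np.degrees(np.arctan2(*(P[(i+1)%6]-P[i])[::-1]))%60 for i in range(6)],1))
    if D is d: C0=C
print("tri",np.round(match(d,C0,t,C,.003)[:,2:],4).tolist())
cs=cnts(d,245,100); p=proj(d,[.446,-.229,.01]); print(p,[(k[:,0].mean(0).round(),cv2.contourArea(k)) for k in cs])
k=near(cs,p);print("foot",[np.round(on(d,c,.013)[:2],4).tolist() for c in cv2.approxPolyDP(cv2.convexHull(k),2,True)[:,0]])
u,v=p.astype(int);c=d["color"][v-60:v+90,u-100:u+100,::-1];print("orig",u-100,v-60);cv2.imwrite("pics/cyl.png",cv2.resize(c,(800,600),interpolation=cv2.INTER_CUBIC))
E
python3 m8.py
```

```text
[ 0.5641671  -0.21054702  0.27673605] [ 9.99999480e-01  6.21221565e-04 -5.07045727e-04 -6.29356962e-04]
hexmat [ 0.6215 -0.2341] flats [0.0846 0.0843 0.0843] edge ang [37.3 37.4 37.6 37.9 37.3 38.4]
hexmat [ 0.6106 -0.2263] flats [0.0891 0.0608 0.0674] edge ang [36.3 37.5 37.2  3.4 29.5 11.4]
tri [[-0.2069, 0.0095], [-0.0267, 0.0042], [0.004, 0.0017], [0.0014, 0.0031], [-0.0023, 0.0003], [-0.1533, 0.0065]]
[336.29831055 297.89204908] [(array([499., 359.]), 148.5), (array([140., 359.]), 151.5), (array([340., 293.]), 1796.0), (array([138., 297.]), 4333.5), (array([615., 249.]), 1829.5), (array([341.,  95.]), 367.0), (array([621.,   9.]), 626.5), (array([114.,   4.]), 434.5)]
foot [[0.484, -0.2429], [0.4613, -0.2638], [0.4555, -0.264], [0.4283, -0.2539], [0.4234, -0.2222], [0.446, -0.2015], [0.4715, -0.2091], [0.4784, -0.2133]]
orig 236 237
```

View pics/cyl.png

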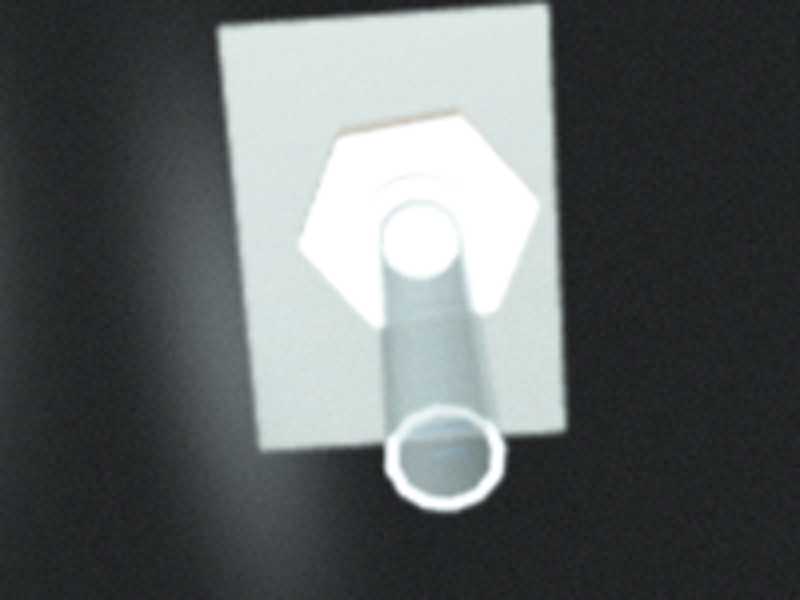

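Rim circle at crop (445,458) and foot hexagon centred at crop (420,224). The oblong mat's corners are at crop (218,25), (550,5), (566,430) and (260,450).

Run:
```python
from h import *
import pickle
d,t=pickle.load(open("w8.pkl","rb"))
g=lambda x,y:(236+x/4-.4,237+y/4-.4)
print("rim",on(d,g(445,458),.128),"foot",on(d,g(419.5,224.5),.013))
# rim in scene-independent check: bottom of bore (z~.013)
print("bore",on(d,g(421,240),.013))
P=np.array([on(d,g(*p),.003) for p in((218,25),(550,5),(566,430),(260,450))]);print("oblong",rect(P))
k=near(cnts(t,100),(386,321));P=np.array([on(t,c,.003) for c in poly(k,4)]);print("oblong top",rect(P))
# tube height by two wrist views: w1 rim at (374,356)
w1=pickle.load(open("w1.pkl","rb"));w5=pickle.load(open("w5.pkl","rb"))
f5=(230+(572-400)/2-.3,226+262/2-.3)
print("rim tri",tri(d,g(445,458),w1,(373.5,355.5)),tri(w1,(373.5,355.5),w5,f5))
```

```text
rim [ 0.45345382 -0.2328641   0.128     ] foot [ 0.45343126 -0.23329389  0.013     ]
bore [ 0.44889828 -0.2337672   0.013     ]
oblong (array([ 0.4456, -0.2282]), array([0.0882, 0.1277]), array([ -86. , -175.7]))
oblong top (array([ 0.604 , -0.2318]), array([0.049, 0.079]), array([-167.3,   90.9]))
rim tri (array([ 0.45412269, -0.23277762,  0.12913815]), np.float64(5.9627133747974234e-05)) (array([ 0.45239283, -0.23322783,  0.12581817]), np.float64(0.0006409939954779839))
```

Emit:
carry_out(series=[{"dr":[0,0,0],"delta_pos":[-0.0222,0.0044,0],"fingers":0},{"dr":[0,0,0],"delta_pos":[-0.0222,0.0044,0],"fingers":0},{"dr":[0,0,0],"delta_pos":[-0.0222,0.0044,0],"fingers":0},{"dr":[0,0,0],"delta_pos":[-0.0222,0.0044,0],"fingers":0},{"dr":[0,0,0],"delta_pos":[-0.0222,0.0044,0],"fingers":0},{"dr":[0,0,0],"delta_pos":[0,0,0.0235],"fingers":0},{"dr":[0,0,0],"delta_pos":[0,0,0.0235],"fingers":0},{"dr":[0,0,0],"delta_pos":[0,0,0.0235],"fingers":0},{"dr":[0,0,0],"delta_pos":[0,0,0.0235],"fingers":0},{"dr":[0,0,0],"delta_pos":[0,0,0.0235],"fingers":0},{"dr":[0,0,0],"delta_pos":[0,0,0.0235],"fingers":0},{"dr":[0,0,0],"delta_pos":[0,0,0.0235],"fingers":0},{"dr":[0,0,0],"delta_pos":[0,0,0.0235],"fingers":0},{"dr":[0,0,0],"delta_pos":[0,0,0.01],"fingers":0.2},{"dr":[0,0,0],"delta_pos":[0,0,0],"fingers":0.4},{"dr":[0,0,0],"delta_pos":[0,0,0],"fingers":0.5},{"dr":[0,0,0],"delta_pos":[0,0,0],"fingers":0.55},{"dr":[0,0,0],"delta_pos":[0,0,0],"fingers":0.55},{"dr":[0,0,0],"delta_pos":[0,0,0],"fingers":0.55}], force=25)

```text
time_s: 19.8
tool_pos: [0.4543, -0.234, 0.0807]
ee_rot: [1.0, 0.0, 0.001, 0.001]
ft_force: [-0.9, 0.1, -0.2]
opening: 0.0383
grasp_force: 0.0
```

Run:
```python
from h import *
import pickle
d=grab("wrist");s=state();print(s["tool_pos"],s["ee_rot"],s["opening"],s["ft_force"])
d=grab("wrist","w9.png");pickle.dump(d,open("w9.pkl","wb"))
print(proj(d,[.4535,-.233,.128]),proj(d,s["tool_pos"]))
```

```text
[ 0.45413626 -0.23398929  0.0804903 ] [9.99999221e-01 5.06502255e-05 1.05425219e-03 6.65844915e-04] 0.03845031623924415 [ 0.27411207 -0.50066864  0.73734629]
[314.7602609  387.81591765] [318.58663645 307.44630183]
```

View pics/w9.png

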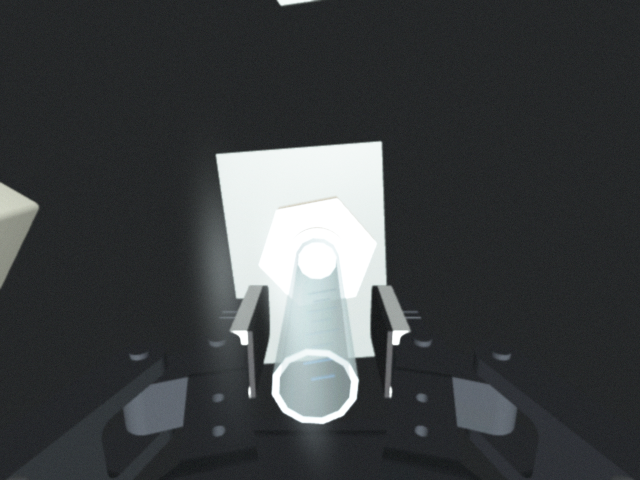

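Fingers straddle the tube: rim centre at x 315, pads centred at 320, so about 1.3 mm to shift before closing.

Emit:
carry_out(series=[{"dr":[0,0,0],"delta_pos":[0,-0.0013,0],"fingers":0.55},{"dr":[0,0,0],"delta_pos":[0,0,0],"fingers":0.6},{"dr":[0,0,0],"delta_pos":[0,0,0],"fingers":0.63},{"dr":[0,0,0],"delta_pos":[0,0,0],"fingers":0.66},{"dr":[0,0,0],"delta_pos":[0,0,0],"fingers":0.69},{"dr":[0,0,0],"delta_pos":[0,0,0],"fingers":0.72},{"dr":[0,0,0],"delta_pos":[0,0,0],"fingers":0.75},{"dr":[0,0,0],"delta_pos":[0,0,0],"fingers":0.8},{"dr":[0,0,0],"delta_pos":[0,0,0],"fingers":1},{"dr":[0,0,0],"delta_pos":[0,0,0],"fingers":1},{"dr":[0,0,0],"delta_pos":[0,0,0],"fingers":1}])

```text
time_s: 20.82
tool_pos: [0.4534, -0.2323, 0.0793]
ee_rot: [1.0, 0.0, -0.0, 0.0]
ft_force: [-0.3, -1.8, 0.4]
opening: 0.0237
grasp_force: 24.5
```

Emit:
carry_out(series=[{"dr":[0,0,0],"delta_pos":[0,0,-0.015],"fingers":1},{"dr":[0,0,0],"delta_pos":[0,0,-0.02],"fingers":1},{"dr":[0,0,0],"delta_pos":[0,0,-0.015],"fingers":1},{"dr":[0,0,0],"delta_pos":[0.01,0,0],"fingers":1},{"dr":[0,0,0],"delta_pos":[0.02,0,0],"fingers":1},{"dr":[0,0,0],"delta_pos":[0.025,0,0],"fingers":1},{"dr":[0,0,0],"delta_pos":[0.025,0,0],"fingers":1},{"dr":[0,0,0],"delta_pos":[0.025,0,0],"fingers":1},{"dr":[0,0,0],"delta_pos":[0.025,0,0],"fingers":1},{"dr":[0,0,0],"delta_pos":[0.02,0.001,0],"fingers":1},{"dr":[0,0,0],"delta_pos":[0.018,0,0],"fingers":1},{"dr":[0,0,0],"delta_pos":[0,0,0.02],"fingers":1},{"dr":[0,0,0],"delta_pos":[0,0,0.015],"fingers":1},{"dr":[0,0,0],"delta_pos":[0,0,0],"fingers":1},{"dr":[0,0,0],"delta_pos":[0,0,0],"fingers":1},{"dr":[0,0,0],"delta_pos":[0,0,0],"fingers":1}])

```text
time_s: 22.15
tool_pos: [0.6216, -0.233, 0.0939]
ee_rot: [1.0, 0.0, -0.0, -0.0]
ft_force: [0.2, -1.0, -0.8]
opening: 0.0233
grasp_force: 24.8
```

Run:
```python
from h import *
import pickle
d=grab("wrist");s=state();print(s["tool_pos"],s["ee_rot"],s["opening"],s["ft_force"])
d=grab("wrist","w10.png");pickle.dump(d,open("w10.pkl","wb"))
c=d["color"][130:350,180:460,::-1];cv2.imwrite("pics/w10c.png",cv2.resize(c,(760,597),interpolation=cv2.INTER_CUBIC))
```

```text
[ 0.62193421 -0.23333516  0.09467617] [ 9.99999885e-01 -3.91086651e-05  4.65146174e-04  1.13526532e-04] 0.024134518937217433 [ 1.05254487  0.95284499 -1.13597486]
```

View pics/w10c.png

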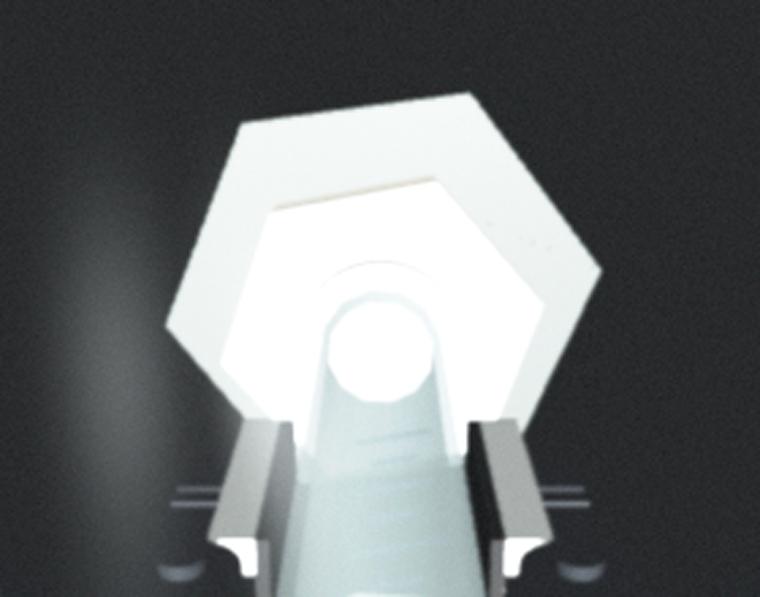

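Mat left and right vertices are at crop (166,326) and (602,270). The foot's are at (220,364) and (543,304).

Run:
```python
from h import *
import pickle
d=pickle.load(open("w10.pkl","rb"));s=760/280
g=lambda x,y:(180+x/s-.3,130+y/s-.3)
m=[on(d,g(*p),.003) for p in((166,326),(602,270))];f=[on(d,g(*p),.0285) for p in((220,364),(543,304))]
for q in(m,f): print(np.mean(q,0).round(4),np.linalg.norm(q[1]-q[0]).round(4),np.degrees(np.arctan2(*(q[1]-q[0])[1::-1]))%60)
```

```text
[ 0.6219 -0.2344  0.003 ] 0.0967 37.601773240003894
[ 0.622  -0.2339  0.0285] 0.065 41.031375101237714
```

Emit:
carry_out(series=[{"dr":[0,0,3.4],"delta_pos":[0,0.0004,0.005],"fingers":1},{"dr":[0,0,0],"delta_pos":[0,0,0.004],"fingers":1},{"dr":[0,0,0],"delta_pos":[0,0,0.003],"fingers":1},{"dr":[0,0,0],"delta_pos":[0,0,0.0025],"fingers":1},{"dr":[0,0,0],"delta_pos":[0,0,0.001],"fingers":1},{"dr":[0,0,0],"delta_pos":[0,0,0],"fingers":1},{"dr":[0,0,0],"delta_pos":[0,0,0],"fingers":1}])

```text
time_s: 22.83
tool_pos: [0.6214, -0.2337, 0.0794]
ee_rot: [1.0, -0.029, 0.0, 0.0]
ft_force: [-1.7, 0.6, 2.8]
opening: 0.0235
grasp_force: 25.2
```

Emit:
carry_out(series=[{"dr":[0,0,0],"delta_pos":[0,0,0],"fingers":0.65},{"dr":[0,0,0],"delta_pos":[0,0,0],"fingers":0.5},{"dr":[0,0,0],"delta_pos":[0,0,0],"fingers":0.2},{"dr":[0,0,0],"delta_pos":[0,0,0],"fingers":0},{"dr":[0,0,0],"delta_pos":[0,0,0],"fingers":0},{"dr":[0,0,0],"delta_pos":[0,0,-0.01],"fingers":0},{"dr":[0,0,0],"delta_pos":[0,0,-0.027],"fingers":0},{"dr":[0,0,0],"delta_pos":[0,0,-0.027],"fingers":0},{"dr":[0,0,0],"delta_pos":[0,0,-0.027],"fingers":0},{"dr":[0,0,0],"delta_pos":[0,0,-0.027],"fingers":0},{"dr":[0,0,0],"delta_pos":[0,0,-0.027],"fingers":0},{"dr":[0,0,0],"delta_pos":[0,0,-0.027],"fingers":0},{"dr":[0,0,-3.4],"delta_pos":[0,0,-0.027],"fingers":0},{"dr":[0,0,0],"delta_pos":[-0.0168,-0.034,0],"fingers":0},{"dr":[0,0,0],"delta_pos":[-0.0168,-0.034,0],"fingers":0},{"dr":[0,0,0],"delta_pos":[-0.0168,-0.034,0],"fingers":0},{"dr":[0,0,0],"delta_pos":[-0.0168,-0.034,0],"fingers":0},{"dr":[0,0,0],"delta_pos":[-0.0168,-0.034,0],"fingers":0},{"dr":[0,0,0],"delta_pos":[-0.0168,-0.034,0],"fingers":0},{"dr":[0,0,0],"delta_pos":[0,0,0],"fingers":0}])

```text
time_s: 24.5
tool_pos: [0.5163, -0.0241, 0.2788]
ee_rot: [1.0, 0.002, -0.001, -0.002]
ft_force: [-0.4, -0.2, -0.7]
opening: 0.085
grasp_force: 0.0
```

Run:
```python
from h import *
import pickle
d=grab("wrist");d=grab("wrist");s=state();print(s["tool_pos"],s["ee_rot"])
d=grab("wrist","w11.png");t=grab("top");pickle.dump((d,t),open("w11.pkl","wb"))
w1=pickle.load(open("w2.pkl","rb"))
p=proj(d,[.454,-.0276,.045])
for th in(200,235,245):
    k=near(cnts(d,th,1000),p);kt=near(cnts(t,min(th,235)),(283,320));
    try:
        C,Ct=poly(k,4),poly(kt,4); print(th,"tub",rect(np.array([on(d,c,.045) for c in C])),rect(np.array([on(t,c,.045) for c in Ct])),np.round(match(d,C,t,Ct,.045)[:,2:],4).tolist())
    except Exception as e: print(th,"fail",e)
k=near(cnts(d,100),proj(d,[.4456,-.2282,.003]));C=poly(k,4);kt=near(cnts(t,100),(386,321));Ct=poly(kt,4)
print("oblong",rect(np.array([on(d,c,.003) for c in C])),rect(np.array([on(t,c,.003) for c in Ct])),np.round(match(d,C,t,Ct,.003)[:,2:],4).tolist())
```

```text
[ 0.52004187 -0.02848049  0.27897828] [9.99998546e-01 1.44929175e-03 8.49511421e-04 2.92291898e-04]
200 tub (array([ 0.4549, -0.0297]), array([0.0609, 0.103 ]), array([-124.2,  146.2])) (array([ 0.5697, -0.0463]), array([0.1475, 0.7057]), array([176.8, 171.6])) [[0.4656, 0.0544], [-0.2826, 0.2278], [-0.2991, 0.0466], [-0.4817, 0.068]]
235 tub (array([ 0.4539, -0.0293]), array([0.0597, 0.0998]), array([-123.2,  146.6])) (array([ 0.3585, -0.0141]), array([0.0112, 0.1615]), array([-131. ,  171.4])) [[-0.1627, 0.0229], [0.0413, 0.0667], [0.1026, 0.0048], [0.0924, 0.0432]]
245 tub (array([ 0.4539, -0.0293]), array([0.0593, 0.0993]), array([-123.2,  146.8])) (array([ 0.3585, -0.0141]), array([0.0112, 0.1615]), array([-131. ,  171.4])) [[-0.162, 0.0226], [0.0407, 0.0663], [0.1023, 0.0048], [0.0922, 0.0427]]
oblong (array([ 0.4292, -0.2202]), array([0.1718, 0.1105]), array([-154. ,  112.3])) (array([ 0.4462, -0.2257]), array([0.1294, 0.0901]), array([-175.8,   94.6])) [[0.0057, 0.0003], [0.0012, 0.0016], [0.068, 0.062], [-0.03, 0.0766]]
```

View pics/w11.png

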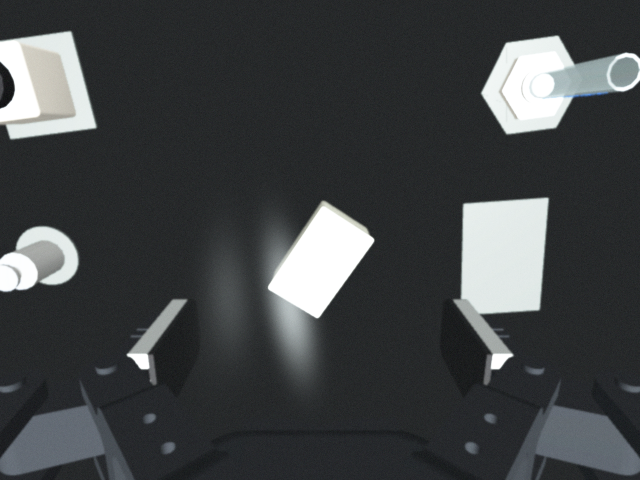

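The tub's lid is at (321,260) with size 60x100 mm on z=0.045, centred (0.454,-0.029) and turned -33.3°. The weight, jar and cylinder all stand well on their mats.

Emit:
carry_out(series=[{"dr":[0,0,0],"delta_pos":[-0.022,0,0],"fingers":0},{"dr":[0,0,0],"delta_pos":[-0.022,0.0005,0],"fingers":0},{"dr":[0,0,0],"delta_pos":[-0.022,0.0005,0],"fingers":0},{"dr":[0,0,6.7],"delta_pos":[0,0,0.02],"fingers":0},{"dr":[0,0,6.7],"delta_pos":[0,0,0.02],"fingers":0},{"dr":[0,0,6.7],"delta_pos":[0,0,0.02],"fingers":0},{"dr":[0,0,6.7],"delta_pos":[0,0,0.02],"fingers":0},{"dr":[0,0,6.7],"delta_pos":[0,0,0.02],"fingers":0},{"dr":[0,0,0],"delta_pos":[0,0,0.025],"fingers":0},{"dr":[0,0,0],"delta_pos":[0,0,0.025],"fingers":0},{"dr":[0,0,0],"delta_pos":[0,0,0.025],"fingers":0},{"dr":[0,0,0],"delta_pos":[0,0,0.025],"fingers":0},{"dr":[0,0,0],"delta_pos":[0,0,0.025],"fingers":0},{"dr":[0,0,0],"delta_pos":[0,0,0.025],"fingers":0},{"dr":[0,0,0],"delta_pos":[0,0,0.01],"fingers":0},{"dr":[0,0,0],"delta_pos":[0,0,0],"fingers":0},{"dr":[0,0,0],"delta_pos":[0,0,0],"fingers":0},{"dr":[0,0,0],"delta_pos":[0,0,0],"fingers":0}], force=40)

```text
time_s: 26.2
tool_pos: [0.4559, -0.0315, 0.0182]
ee_rot: [0.957, -0.289, 0.001, -0.0]
ft_force: [0.1, -0.3, 0.2]
opening: 0.0852
grasp_force: 0.0
```

Emit:
carry_out(series=[{"dr":[0,0,0],"delta_pos":[-0.002,0,0.006],"fingers":0},{"dr":[0,0,0],"delta_pos":[0,0,0],"fingers":0.1},{"dr":[0,0,0],"delta_pos":[0,0,0],"fingers":0.15},{"dr":[0,0,0],"delta_pos":[0,0,0],"fingers":0.2},{"dr":[0,0,0],"delta_pos":[0,0,0],"fingers":0.25},{"dr":[0,0,0],"delta_pos":[0,0,0],"fingers":0.3},{"dr":[0,0,0],"delta_pos":[0,0,0],"fingers":0.4},{"dr":[0,0,0],"delta_pos":[0,0,0],"fingers":1},{"dr":[0,0,0],"delta_pos":[0,0,0],"fingers":1},{"dr":[0,0,0],"delta_pos":[0,0,0],"fingers":1},{"dr":[0,0,0],"delta_pos":[0,0,0],"fingers":1}])

```text
time_s: 27.12
tool_pos: [0.4532, -0.0294, 0.0124]
ee_rot: [0.958, -0.288, 0.001, -0.0]
ft_force: [-0.1, 0.2, 5.5]
opening: 0.0593
grasp_force: 41.9
```

Emit:
carry_out(series=[{"dr":[0,0,0],"delta_pos":[0,0,-0.015],"fingers":1},{"dr":[0,0,0],"delta_pos":[0,0,-0.02],"fingers":1},{"dr":[0,0,0],"delta_pos":[0,0,-0.015],"fingers":1},{"dr":[0,0,-6.27],"delta_pos":[0,0,0],"fingers":1},{"dr":[0,0,-6.27],"delta_pos":[0,0,0],"fingers":1},{"dr":[0,0,-6.27],"delta_pos":[0,0,0],"fingers":1},{"dr":[0,0,-6.27],"delta_pos":[0,0,0],"fingers":1},{"dr":[0,0,-6.27],"delta_pos":[0,0,0],"fingers":1},{"dr":[0,0,-6.27],"delta_pos":[0,0,0],"fingers":1},{"dr":[0,0,0],"delta_pos":[-0.0032,0.0281,0],"fingers":1},{"dr":[0,0,0],"delta_pos":[-0.0032,0.0281,0],"fingers":1},{"dr":[0,0,0],"delta_pos":[-0.0032,0.0281,0],"fingers":1},{"dr":[0,0,0],"delta_pos":[-0.0032,0.0281,0],"fingers":1},{"dr":[0,0,0],"delta_pos":[-0.0032,0.0281,0],"fingers":1},{"dr":[0,0,0],"delta_pos":[-0.0032,0.0281,0],"fingers":1},{"dr":[0,0,0],"delta_pos":[-0.0032,0.0281,0],"fingers":1},{"dr":[0,0,0],"delta_pos":[0,0,0.02],"fingers":1},{"dr":[0,0,0],"delta_pos":[0,0,0.012],"fingers":1},{"dr":[0,0,0],"delta_pos":[0,0,0],"fingers":1},{"dr":[0,0,0],"delta_pos":[0,0,0],"fingers":1}])

```text
time_s: 28.78
tool_pos: [0.4437, -0.2268, 0.0291]
ee_rot: [0.999, 0.036, -0.001, -0.001]
ft_force: [-0.5, -0.3, -0.3]
opening: 0.0591
grasp_force: 43.9
```

Run:
```python
from h import *
import pickle
d=grab("wrist");d=grab("wrist");s=state();print(s["tool_pos"],s["ee_rot"],s["opening"],s["ft_force"])
d=grab("wrist","w12.png");pickle.dump((d,s),open("w12.pkl","wb"))
```

```text
[ 0.44487929 -0.22710403  0.03017506] [9.99342542e-01 3.62555607e-02 1.10912275e-04 7.06329598e-05] 0.05845043054570084 [ 0.40977344  0.69746004 -0.87546478]
```

View pics/w12.png

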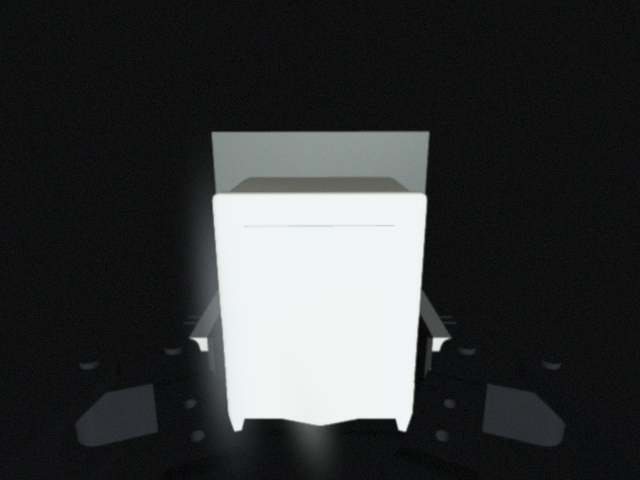

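The tub is parallel with its mat and centred sideways: mat edge 212–429 at row 132, tub top edge 213–427 at row 194. Checking lengthwise.

Run:
```python
from h import *
import pickle
d,s=pickle.load(open("w12.pkl","rb"));Rm=R.from_euler('z',4.15,degrees=True).as_matrix();c=s["tool_pos"]*[1,1,0]
f=lambda p,z:np.round(Rm.T@(on(d,p,z)-c),4)
g=cv2.cvtColor(d["color"],cv2.COLOR_RGB2GRAY)[:,320].astype(int);print(g[125:140].tolist(),g[172:200].tolist())
print("mat far",f((212,131.7),.003),f((429,131.7),.003),"tub top far",f((213,193.5),.0625),f((427,193.5),.0625),"bottom far",f((320,177.5),.0178))
```

```text
[19, 12, 19, 15, 19, 23, 68, 127, 148, 147, 145, 150, 150, 150, 146] [145, 138, 141, 141, 134, 109, 99, 98, 99, 96, 96, 96, 97, 101, 100, 102, 102, 102, 103, 110, 148, 192, 222, 238, 242, 243, 243, 243]
mat far [0.064  0.0428 0.003 ] [ 0.064  -0.0443  0.003 ] tub top far [0.0494 0.0285 0.0625] [ 0.0494 -0.0294  0.0625] bottom far [ 0.0476 -0.0005  0.0178]
```

Emit:
carry_out(series=[{"dr":[0,0,0],"delta_pos":[0.0008,0,0.005],"fingers":1},{"dr":[0,0,0],"delta_pos":[0,0,0.004],"fingers":1},{"dr":[0,0,0],"delta_pos":[0,0,0.003],"fingers":1},{"dr":[0,0,0],"delta_pos":[0,0,0.0025],"fingers":1},{"dr":[0,0,0],"delta_pos":[0,0,0.001],"fingers":1},{"dr":[0,0,0],"delta_pos":[0,0,0],"fingers":1},{"dr":[0,0,0],"delta_pos":[0,0,0],"fingers":1}])

```text
time_s: 29.52
tool_pos: [0.4454, -0.227, 0.0154]
ee_rot: [0.999, 0.036, 0.0, 0.0]
ft_force: [-1.6, 1.5, 11.1]
opening: 0.0593
grasp_force: 44.8
```

Emit:
carry_out(series=[{"dr":[0,0,0],"delta_pos":[0,0,0],"fingers":0.25},{"dr":[0,0,0],"delta_pos":[0,0,0],"fingers":0.15},{"dr":[0,0,0],"delta_pos":[0,0,0],"fingers":0},{"dr":[0,0,0],"delta_pos":[0,0,0],"fingers":0},{"dr":[0,0,0],"delta_pos":[0,0,0],"fingers":0},{"dr":[0,0,0],"delta_pos":[0,0,-0.015],"fingers":0},{"dr":[0,0,0],"delta_pos":[0,0,-0.03],"fingers":0},{"dr":[0,0,0],"delta_pos":[0,0,-0.03],"fingers":0},{"dr":[0,0,0],"delta_pos":[0,0,-0.03],"fingers":0},{"dr":[0,0,0],"delta_pos":[0,0,-0.03],"fingers":0},{"dr":[0,0,0],"delta_pos":[0,0,-0.03],"fingers":0},{"dr":[0,0,0],"delta_pos":[0,0,-0.03],"fingers":0},{"dr":[0,0,0],"delta_pos":[0,0,-0.03],"fingers":0},{"dr":[0,0,0],"delta_pos":[0,0,-0.03],"fingers":0},{"dr":[0,0,0],"delta_pos":[0,-0.035,0],"fingers":0},{"dr":[0,0,0],"delta_pos":[0,-0.035,0],"fingers":0},{"dr":[0,0,0],"delta_pos":[0,-0.035,0],"fingers":0},{"dr":[0,0,0],"delta_pos":[0,-0.035,0],"fingers":0},{"dr":[0,0,0],"delta_pos":[0,0,0],"fingers":0},{"dr":[0,0,0],"delta_pos":[0,0,0],"fingers":0}])

```text
time_s: 31.18
tool_pos: [0.4349, -0.086, 0.2692]
ee_rot: [0.999, 0.038, -0.0, 0.0]
ft_force: [-0.3, -0.5, -0.6]
opening: 0.0855
grasp_force: 0.0
```

Run:
```python
from h import *
t=grab("top");s=grab("scene")
c=lambda D,x,y,w,h:cv2.resize(D["color"][y:y+h,x:x+w,::-1],(400,300))
cv2.imwrite("pics/fin.png",np.vstack([np.hstack([c(t,80,190,200,150),c(t,310,200,200,150)]),np.hstack([c(s,360,220,200,150),c(s,220,140,200,150)])]))
```

```text
(no output)
```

View pics/fin.png

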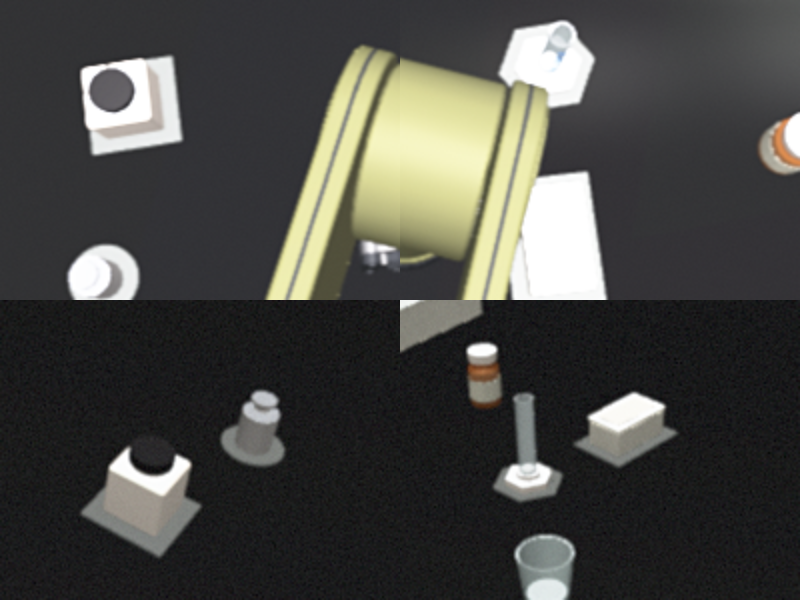

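All four stand upright and centred on their own mats (jar at crop (150,490), weight (255,430), cylinder (525,480), tub (625,430)). The bottle and beaker are unmoved and the arm is clear.

```bash
python3 -c "
from workcell import env;print(env.sign_off())"
```

```text
the job is handed in; nothing more can be done
None
```

The job is handed in: the weight, jar, cylinder and tub each stand upright in the middle of their own mats, with the jar and tub square to theirs and the amber bottle and beaker left where they were, at about 31 s of the 125 s allowed.

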